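# Fit the R-clip to the mould clamp's pin

### The job

Lock the mould clamp with the larger of the two R-clips: press the thumb pad of the nest it lies in right down, so that the clip's eye rises out of the pocket, take the clip by its eye, and push its straight leg through the cross-hole of the clamp's pin until the bow has sprung over and sits round the pin; then let go. Leave the smaller clip in its nest and do not shift the other things on the table.

Things in the scene. Friction and masses are not known exactly. Their poses are not given: they have to be found in the camera images.
- clip_large_eye (a point): centre of the larger R-clip's eye, half-way up its wire. Steel wire 6 mm thick, clip 121 mm long, 26 wide, 80 g. x along the straight leg to its tip, y from leg to bow, z square to the clip's plane. The eye is a long loop with straight sides at x -13..+13 mm, 26 mm wide outside (y -13..+13), ends at x -23, +23: grip it across y. It starts flat in its nest, top flush with the walls.
- clip_large_hollow (a point): point of the larger clip where the pin's axis lies when it is home: middle of the bow's rounded hollow, on the leg's centre line (52 mm from the eye along x, -10 mm in y). The flared end of the bow meets the pin when the pin's axis is 25 mm further towards the leg's tip, and springs over it at about 11 mm. Pushing it on takes about 10 N.
- clip_large_tip (a point): tapered tip of the larger clip's straight leg, 98 mm from the eye's centre along the clip's x and -10 mm in y; same axes. At the start it points to the nest's thumb pad.
- clip_bow (a joint): opening of the larger clip's bow away from its leg, rad: 0 relaxed, about 0.1 while riding over the pin, 0 to 0.03 when home round it.
- clip_large: the larger R-clip itself: origin 3 mm below the eye's centre, same axes.
- clip_small_eye (a point): centre of the smaller R-clip's eye: same shape, 87 mm long, 19 mm wide, wire 5 mm. Not to be used; it stays in its nest.
- nest_a: fixed nest of the larger clip, aluminium block 165 x 52 x 36 mm, origin under its middle on the table; x from the eye to the thumb pad. Pocket 33 mm wide between walls 36 mm high at x -80..+35 mm, end wall behind the eye; eye at x = -45. The floor is a grey rocker hinged at x = +20, z = 28 mm about y. Looks just like the other nest; they may swap sides.
- nest_a_pad (a point): middle of the upper face of the ribbed thumb pad (27 x 34 mm) of the larger clip's nest, 32 mm above the table at first, with no walls beside it; x as the nest's. Pressed down with about 3 N it sinks 18 mm to its stop and tips the floor, so the clip's eye end rises; it stays where it is left.
- nest_a_floor (a joint): tip of the floor of the larger clip's nest, rad: 0 level, 0.35 at its stop, where the clip's eye has risen by 22 mm and the clip slopes down to the pad.
- nest_b: fixed nest of the smaller clip, the same as the other nest; not to be used.
- pin_hole (a point): centre of the cross-hole in the clamp's upright steel pin, 50 mm above the table. x along the hole, from the open side in over the clamp; z up. Pin 24 mm in diameter, its top 14.5 mm above the hole's centre; hole right through, 8.5 mm wide and high. The leg goes in along +x, level, the clip lying flat; the bow may pass either side of the pin.
- clamp: fixed mould clamp, origin on the table under the pin's axis, axes as the hole's. Plywood board x -35..+130 mm, y -52..+52, 12 mm high; flat steel bar 34 mm wide, top at 44 mm, x -24..+122 mm; bolt 62 mm high at x = +108; plaster mould under the bar.
- figurine: bystander, leave alone: unglazed upright animal figure, 68x68x101 mm; origin at the centre of its underside
- vase: bystander, leave alone: unglazed vase, 66 mm across, 100 mm high; origin at the centre of its underside
- short_bottle: bystander, leave alone: round glaze bottle with screw cap, 43 mm across, 66 mm high; origin at the centre of its underside
- glaze_bottle: bystander, leave alone: round glaze bottle with screw cap, 49 mm across, 78 mm high; origin at the centre of its underside
- rib: bystander, leave alone: flat oval wooden rib, 58x96x6 mm; origin at the centre of its underside
- needle: bystander, leave alone: needle tool with wooden handle, 162 mm long, 11 mm thick, lying; origin at the centre of its underside

How it is judged:
On the way:
1. the larger clip's nest is tipped up by its pad, the clip's eye raised (value of joint nest_a_floor above 0.25 rad), for 0.1 s.
At the end, for the whole second after the job is handed in: The larger clip's leg is through the cross-hole (along it within 0.25 rad, clip flat within 0.3 rad), the middle of the bow's hollow within 5 mm of the hole's centre along the hole, 3.5 mm across and 4 mm in height, the bow closed again (under 0.05 rad), the clip at rest (x of clip_large_hollow in the frame of pin_hole between -0.005 and 0.005 m and y of clip_large_hollow in the frame of pin_hole between -0.0035 and 0.0035 m and z of clip_large_hollow in the frame of pin_hole between -0.004 and 0.004 m and angle between the x axis of clip_large_eye and the x axis of pin_hole, either way round below 0.25 rad and angle between the z axis of clip_large_eye and the z axis of pin_hole, either way round below 0.3 rad and value of joint clip_bow below 0.05 rad and linear speed of clip_large below 0.02 m/s); the robot touches nothing.
It fails at once if the smaller clip is moved by more than 20 mm (distance of clip_small_eye from where it was at the start of the episode above 0.02 m).
It fails at once if another thing on the table is shifted by more than 30 mm or knocked over (distance of any of figurine, vase, short_bottle, glaze_bottle, rib, needle from where it was at the start of the episode above 0.03 m or angle between any of figurine, vase, short_bottle, glaze_bottle's own z axis and vertical above 0.5 rad).
It also fails if it takes over 61 s, if anything falls off the work surface, if the arm or the gripper's body presses on something with over 40 N, if the wrist force passes 120 N, or if a joint passes its speed limit or range.

### The arm

A 7-joint arm with a two-finger parallel gripper is mounted at the origin on a cart in front of the work surface, level with it; the furniture and walls round the work are solid. World frame = base frame: x ahead of the robot, y to its left, z up, the work surface at z = 0. Lengths are in m, angles in rad, forces in N, time in s.
With the tool pointing down it reaches from about 0.425 to 0.925 m from the base axis. Payload 6.8 kg.
Tool frame: the origin (TCP) lies between the finger pads; the fingertips stand r.tip_reach ahead of it and the grasp point (between the pads) lies 11 mm behind it (r.tip_reach is the distance from the TCP to the fingertips, in m); z points along the fingers, y is the direction in which the jaws open and shut (so a half turn about z gives the same grasp; the last joint's range is limited). The gripper opens to 85 mm and grips with 20 to 120 N. Pads are 22 mm wide; open, the fingers measure 114 mm over their backs; the gripper's body (76 mm by 85 mm) begins 54 mm behind the grasp point. The pads swing forward as they close: fully open they stand 13 mm farther back than shut.
Start: joints at [-1.374, 0.477, 0.022, 1.555, -0.011, 1.109, -0.083], TCP at [0.203, 0.644, 0.239] pointing down, gripper open.
Joint ranges: [-2.96, 2.96], [-0.34, 2.1], [-1.41, 1.46], [0.24, 2.44], [-1.37, 4.51], [0.17, 1.92], [-2.96, 2.96]. Speed limits (rad/s): [2.39, 2.39, 3.14, 3.14, 3.14, 3.14, 3.14].

### API

Orientations are given as a rotation vector (axis times angle).
In Python, from bench import r, eyes, spotter gives the robot as it stands.
- The arm moves only by the tool carry_out, never from a script. Its argument "series" is text: rows parted by semicolons, each of 5 numbers parted by spaces: the shift along the tool's x, y, z in cm, then the turn about the tool's z in rad, then the opening, from 0 (shut) to 1 (fully open). In form: x y z yaw gripper; .... A call has 1 to 8 rows; each row shifts and turns the commanded pose from where the row before left it, along the tool's axes as they then stand; what a row does not reach is not made up. A row lasts 1/8 s, in which the tool goes at most 62.5 mm and 10.7 degrees, less where a joint would pass 70% of its speed; a pose out of reach is approached as far as the arm can. A call with a gripper value outside its range is refused whole. The fingers move at their own pace and stop on an object; "grip_force" is the grip in N (left out, the last holds). Time passes only in rows, so rows that do not move let the fingers close. It gives the time, the measured TCP pose, the force and the opening at its end, in the units of the state.
- r.get_obs(): the state, without advancing time (a new reading comes with each control period).
- eyes.grab_frame(name): name is "scene" or "top" or "wrist"; returns a dict with "color" (420x560x3 uint8, blue, green, red), "intrinsics" (3x3 intrinsics, pixels), "D" ([k1, k2, p1, p2, k3] as OpenCV has them; the pictures are not rectified), "R" (3x3) and "t" (3): a world point X has camera coordinates R X + t; the wrist camera has in their place "T_tool_cam" (4x4, takes a point from camera to tool coordinates, whose origin is the TCP and whose axes are the flange's). Camera axes: x right, y down, z forward; pixel columns grow to the right and rows downward; lengths in m; the calibration is good to about 2 mm. A picture is of the moment at which its call begins: read the wrist's pose just before it. There is no depth.
- r.hand_in(): hands the job in, once; it reports no verdict.
Trained networks look in a picture, given as the dict that the camera call returned (one of the last four; its "shot" number tells which), for a name from the list of things; names that differ only in an ending like _2 or _b are one class to them, and where a whole thing is asked for, a point or a joint stands for the part that bears it (a point fixed in the world has none). Each returns a list of dicts, best first, with "confidence" (0 to 1); they miss things now and then, are a little off and sometimes report something else, mostly with a low value. They report only what shows in the picture. A call takes as long as a camera call.
- spotter.search_frame(picture, query): "uv" ([column, row] in pixels, amid what is visible of it).
- spotter.trace(picture, query): "pixels" (420x560 bool, what is visible of it) and "uv" ([column, row] in pixels, amid what is visible of it).
- spotter.mark_of(picture, query): "uv" ([column, row] in pixels: a listed point, or the origin of a listed thing).
The state is a dict: "clock": time; "joints": joint angles; "qvel": joint speeds; "tau": joint torques, N m; "tcp_pos": TCP position; "orientation": TCP orientation; "contact_force": force on the tool from outside, world axes, zero at the start; "moment": the same for the moment, N m; "grip_width": finger opening in m.
Only numpy, scipy, OpenCV 4.12 (cv2) and the standard library are available. Lean on these libraries where they do the work, as an engineer would, in place of code of your own. Each camera call takes 0.05 s, during which the arm holds its last target.

## Working session

There is one attempt and no reset: what is moved stays moved. The work goes in short steps, Python scripts to look and compute and a tool call to move; the robot and the scene stay as the last step left them, time stands still between calls to the robot, and variables do not carry over. Pictures are saved under pics/ and viewed, and the job is handed in when it is done.

Besides the shell and the picture viewer there is one more tool, called after "Request:" as name(argument=value, ...), one argument or row to a line, values as JSON. carry_out: Moves the arm, as the interface text tells. Its arguments: {"type":"object","properties":{"series":{"type":"string"},"grip_force":{"type":"number"}},"required":["series"]}

```bash
ls; mkdir -p pics
cat > h.py <<'E'
import numpy as np, cv2
from bench import r, eyes, spotter
from scipy.spatial.transform import Rotation as Ro
def save(f,n): cv2.imwrite('pics/'+n+'.png',f['color'])
def cam(f,obs=None):
    if 'R' in f: return np.array(f['R']),np.array(f['t']).reshape(3)
    T=np.array(f['T_tool_cam']); Rt=Ro.from_rotvec(obs['orientation']).as_matrix()
    Rc=Rt@T[:3,:3]; p=Rt@T[:3,3]+np.array(obs['tcp_pos'])
    return Rc.T,-Rc.T@p
def ray(f,uv,obs=None):
    R,t=cam(f,obs); n=cv2.undistortPoints(np.array([[uv]],float),np.array(f['intrinsics']),np.array(f['D'],float))[0,0]
    return -R.T@t, R.T@np.array([n[0],n[1],1.])
def atz(f,uv,z,obs=None):
    c,d=ray(f,uv,obs); return c+d*(z-c[2])/d[2]
def proj(f,X,obs=None):
    R,t=cam(f,obs); return cv2.projectPoints(np.array(X,float).reshape(-1,1,3),cv2.Rodrigues(R)[0],t,np.array(f['intrinsics']),np.array(f['D'],float))[0][:,0]
E
cat > a.py <<'E'
from h import *
o=r.get_obs(); print(o, r.tip_reach)
Z={'clip_large_eye':.033,'clip_large_tip':.033,'clip_small_eye':.033,'nest_a_pad':.032,'nest_b':0,'nest_a':0,'pin_hole':.05,'clamp':0,'figurine':0,'vase':0,'short_bottle':0,'glaze_bottle':0,'rib':0,'needle':0}
for n in ['top','scene']:
    f=eyes.grab_frame(n); save(f,n+'0')
    for q,z in Z.items():
        for m in spotter.mark_of(f,q)[:3]: print(n,q,np.round(m['uv'],1),round(m['confidence'],2),np.round(atz(f,m['uv'],z),4))
o=r.get_obs()
f=eyes.grab_frame('wrist'); save(f,'wrist0')
E
python3 a.py
```

```text
pics
{'clock': 0.0, 'joints': array([-1.37406797,  0.47779356,  0.0223498 ,  1.55646976, -0.01153064,
        1.10930425, -0.08310759]), 'qvel': array([ 0.00041241, -0.00131976, -0.0014631 , -0.0009877 ,  0.00048672,
        0.00132179,  0.0006741 ]), 'tau': array([-5.84139307e-04, -5.96439278e+01,  1.60784058e+00, -2.81192780e+01,
        1.24993184e-02,  9.48058383e-03,  3.55157184e-07]), 'tcp_pos': array([0.20242233, 0.64331544, 0.23832255]), 'orientation': array([-4.76959752e-01, -3.10500560e+00,  2.88923980e-03]), 'contact_force': array([ 0.22964695, -0.20389577,  0.1745623 ]), 'moment': array([0.00675982, 0.02523813, 0.03722673]), 'grip_width': 0.08531550977572404} 0.008
top clip_large_eye [164.9 252.7] 0.5 [0.4515 0.2248 0.033 ]
top clip_large_tip [178.7 210.2] 0.64 [0.5585 0.2095 0.033 ]
top clip_small_eye [370.4 282.9] 0.73 [ 0.4393 -0.2671  0.033 ]
top nest_a_pad [171.3 202.8] 0.95 [0.5749 0.2313 0.032 ]
top nest_a_pad [164.9 250.5] 0.19 [0.4568 0.226  0.032 ]
top nest_b [169.3 239.8] 0.64 [0.4881 0.2287 0.    ]
top nest_b [374.1 267. ] 0.61 [ 0.4818 -0.2797  0.    ]
top ne
[... 1110 characters left out ...]
503 0.241 0.   ]
scene nest_a [352.4 301.8] 0.8 [ 0.486  -0.2783  0.    ]
scene nest_a [190.2 205. ] 0.74 [0.503 0.241 0.   ]
scene pin_hole [261.9 193.3] 0.64 [0.6149 0.0742 0.05  ]
scene pin_hole [409.6 281.9] 0.29 [ 0.5686 -0.3651  0.05  ]
scene clamp [267.8 203. ] 0.64 [0.6383 0.0734 0.    ]
scene figurine [311.4 250.9] 0.71 [ 0.5589 -0.1238  0.    ]
scene vase [245.5 163.8] 0.92 [0.7465 0.246  0.    ]
scene vase [223.8 176.8] 0.29 [0.6551 0.2546 0.    ]
scene short_bottle [408.3 279.1] 0.82 [ 0.6183 -0.3526  0.    ]
scene glaze_bottle [350.3 300. ] 0.27 [ 0.4875 -0.2723 -0.    ]
scene rib [212.9 254.1] 0.69 [0.4072 0.0637 0.    ]
scene needle [266.  280.5] 0.62 [ 0.4202 -0.0901  0.    ]
```

View pictures.

View pics/top0.png

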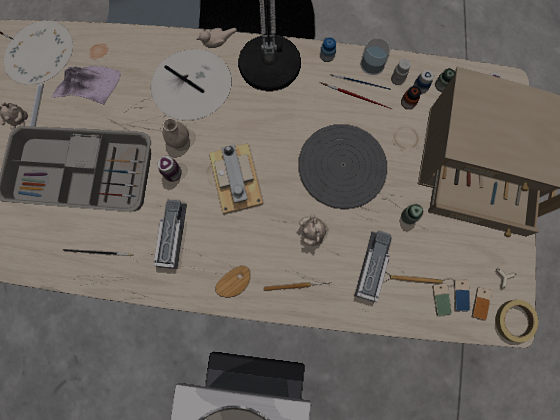

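View pics/scene0.png

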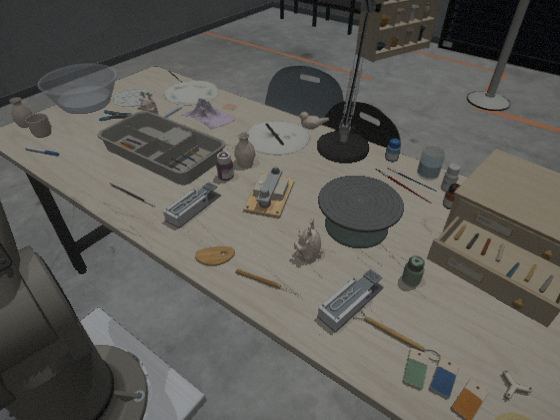

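View pics/wrist0.png

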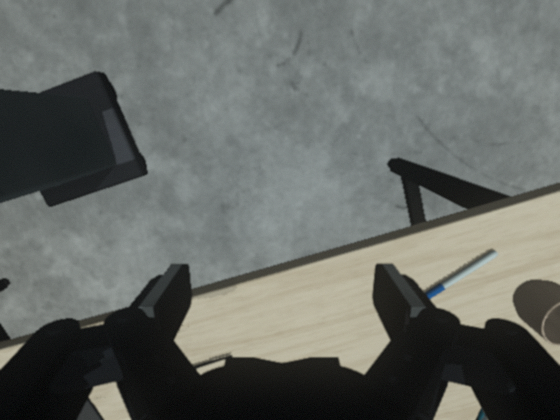

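Run:
```python
import cv2,numpy as np
a=cv2.imread('pics/top0.png');s=cv2.imread('pics/scene0.png')
def c(i,x,y,w,h): return cv2.resize(i[y:y+h,x:x+w],(400,300),interpolation=cv2.INTER_CUBIC)
cv2.imwrite('pics/z0.png',np.vstack([np.hstack([c(a,120,195,106,80),c(a,325,225,106,80)]),np.hstack([c(s,150,170,80,60),c(s,310,262,80,60)])]))
```

```text
(no output)
```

View pics/z0.png

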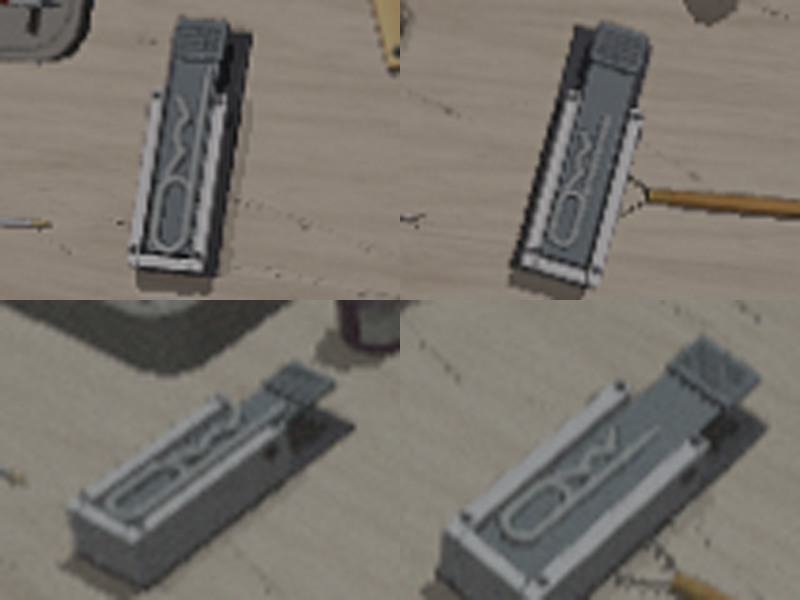

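```bash
cat >> h.py <<'E'
def go(p,tx=None,n=None):
    """print tool-axes shift (cm) and yaw to reach TCP p with tool x azimuth tx (rad)"""
    o=r.get_obs(); R=Ro.from_rotvec(o['orientation']).as_matrix()
    az=np.arctan2(R[1,0],R[0,0]); d=0 if tx is None else (tx-az+np.pi)%(2*np.pi)-np.pi
    yaw=-d   # tool z is down
    R2=Ro.from_rotvec([0,0,d]).as_matrix()@R
    s=R2.T@(np.array(p)-o['tcp_pos'])*100; s0=R.T@(np.array(p)-o['tcp_pos'])*100
    print('tcp',np.round(o['tcp_pos'],4),'az',round(az,4),'tilt',np.round(R[:,2],3),'F',np.round(o['contact_force'],1),'gw',round(o['grip_width'],4),'t',o['clock'],'j',np.round(o['joints'],2))
    print('yaw',round(yaw,4),'shift after yaw',np.round(s,2),'shift before yaw',np.round(s0,2))
E
python3 -c "
from h import *
go([.47,.23,.26],np.pi+.05)
print(eyes.grab_frame('wrist')['T_tool_cam'])"
```

```text
tcp [0.2026 0.6439 0.2393] az 2.8367 tilt [ 0.  0. -1.] F [-0.1  0.2 -0.4] gw 0.0852 t 1.55 j [-1.37  0.48  0.02  1.56 -0.01  1.11 -0.08]
yaw -0.3548 shift after yaw [-24.64 -42.68  -2.07] shift before yaw [-37.93 -31.46  -2.07]
[[ 5.31673828e-05 -9.57787778e-01 -2.87476207e-01  7.25011620e-02]
 [ 9.99999454e-01  3.50925565e-04 -9.84237499e-04 -1.48183715e-04]
 [ 1.04357340e-03 -2.87475998e-01  9.57787274e-01 -1.34186628e-01]
 [ 0.00000000e+00  0.00000000e+00  0.00000000e+00  1.00000000e+00]]
```

Request:
carry_out(
  series="0 0 0 -0.177 1;0 0 0 -0.178 1;-3 -5.3 -0.2 0 1;-3 -5.3 -0.2 0 1;-3 -5.3 -0.2 0 1;-3 -5.3 -0.2 0 1;-3 -5.3 -0.2 0 1;-3 -5.3 -0.2 0 1",
)

```text
clock: 2.6
tcp_pos: [0.3993, 0.3336, 0.2518]
orientation: [-0.079, 3.14, 0.001]
contact_force: [1.0, 0.7, -0.8]
grip_width: 0.0859
```

Request:
carry_out(
  series="-3.3 -5.3 -0.2 0 1;-3.3 -5.3 -0.2 0 1;0 0 0 0 1;0 0 0 0 1;0 0 0 0 1",
)

```text
clock: 3.22
tcp_pos: [0.4686, 0.2344, 0.2552]
orientation: [0.083, -3.14, -0.001]
contact_force: [-0.0, 0.7, -0.3]
grip_width: 0.0853
```

```bash
cat > w.py <<'E'
import sys
from h import *
n=sys.argv[1]
o=r.get_obs(); f=eyes.grab_frame('wrist'); save(f,n)
go([.47,.23,.26],np.pi+.05)
Z={'clip_large_eye':.033,'clip_large_tip':.033,'clip_large_hollow':.033,'nest_a_pad':.032,'nest_a':0,'pin_hole':.05,'clamp':0}
for q,z in Z.items():
    for m in spotter.mark_of(f,q)[:2]: print(n,q,np.round(m['uv'],1),round(m['confidence'],2),np.round(atz(f,m['uv'],z,o),4))
E
python3 w.py w1
```

```text
tcp [0.4686 0.2344 0.2552] az -3.0884 tilt [-0.  0. -1.] F [ 0.1 -0.   0.2] gw 0.0855 t 3.275 j [-0.7   0.21  0.14  1.9  -0.03  1.03  1.08]
yaw 0.0032 shift after yaw [-0.12 -0.45 -0.48] shift before yaw [-0.12 -0.45 -0.48]
w1 clip_large_eye [274.4 168.5] 0.73 [0.4529 0.2245 0.033 ]
w1 clip_large_tip [267.7 246.5] 0.61 [0.5502 0.2207 0.033 ]
w1 clip_large_hollow [261.4 211.1] 0.62 [0.5048 0.2114 0.033 ]
w1 nest_a_pad [274.  261.3] 0.64 [0.5704 0.2294 0.032 ]
w1 nest_a [273.8 202.3] 0.62 [0.5021 0.2252 0.    ]
w1 pin_hole [147.4 297.5] 0.59 [0.6204 0.0732 0.05  ]
w1 clamp [159.7 279. ] 0.59 [0.6224 0.0699 0.    ]
```

View pics/w1.png

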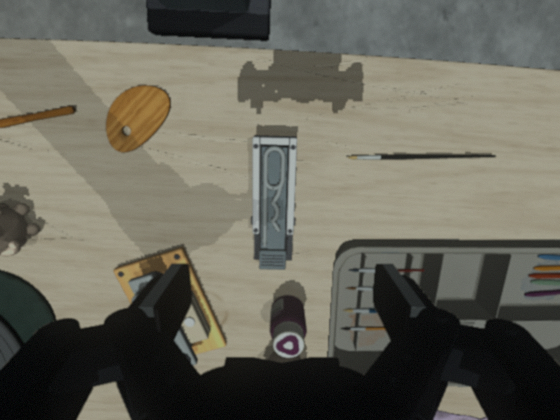

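Run:
```python
import cv2
a=cv2.imread('pics/w1.png')
cv2.imwrite('pics/w1z.png',cv2.resize(a[120:280,225:325],(500,800)[:2],interpolation=cv2.INTER_CUBIC)[:600*800//800])
cv2.imwrite('pics/w1z.png',cv2.resize(a[122:272,215:335],(480,600),interpolation=cv2.INTER_CUBIC))
cv2.imwrite('pics/w1c.png',cv2.resize(a[230:370,100:260],(685,600),interpolation=cv2.INTER_CUBIC))
```

```text
(no output)
```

View pics/w1z.png

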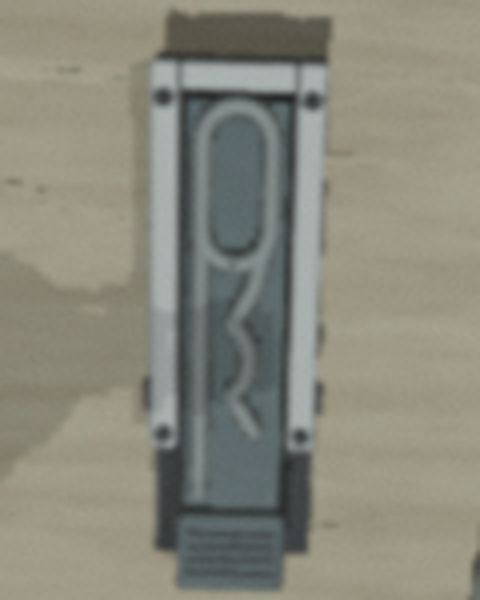

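View pics/w1c.png

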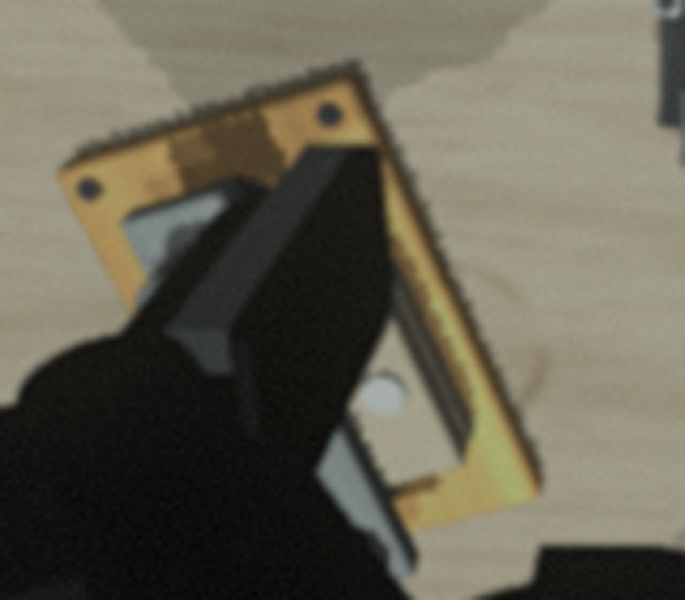

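```bash
cat > m1.py <<'E'
from h import *
o=r.get_obs(); f=eyes.grab_frame('wrist')
P=lambda u,v,z:atz(f,(215+u/4,122+v/4),z,o)
for n,u,v,z in [('eL',153,62,.036),('eR',328,62,.036),('wL',153,447,.036),('wR',315,447,.036),('eyeL',199,180,.033),('eyeR',276,180,.033),('eyet',238,100,.033),('eyeb',238,270,.033),('legtop',205,290,.033),('tip',200,503,.033),('pad1',183,517,.032),('pad2',281,514,.032),('pad3',178,588,.032),('pad4',283,588,.032)]:
    print(n,np.round(P(u,v,z),4))
E
python3 m1.py
```

```text
eL [0.42   0.1981 0.036 ]
eR [0.4175 0.2466 0.036 ]
wL [0.534  0.2009 0.036 ]
wR [0.5315 0.25   0.036 ]
eyeL [0.4526 0.2119 0.033 ]
eyeR [0.4515 0.2339 0.033 ]
eyet [0.4294 0.222  0.033 ]
eyeb [0.4785 0.2242 0.033 ]
legtop [0.485  0.2148 0.033 ]
tip [0.553  0.2157 0.033 ]
pad1 [0.5584 0.2105 0.032 ]
pad2 [0.5558 0.241  0.032 ]
pad3 [0.583  0.2097 0.032 ]
pad4 [0.5813 0.243  0.032 ]
```

```bash
python3 -c "
from h import *
go([.573,.2265,.055],np.pi+.035)"
```

```text
tcp [0.4694 0.2329 0.2553] az -3.0912 tilt [-0.  0. -1.] F [0.  0.3 0.2] gw 0.0855 t 3.675 j [-0.7   0.21  0.14  1.9  -0.03  1.03  1.08]
yaw 0.0154 shift after yaw [-10.33  -1.    20.03] shift before yaw [-10.31  -1.16  20.03]
```

Request:
carry_out(
  series="0 0 0 0.015 0;-5.2 -0.5 0 0 0;-5.1 -0.5 0 0 0;0 0 5 0 0;0 0 5 0 0;0 0 5 0 0;0 0 4 0 0;0 0 0 0 0",
)

```text
clock: 4.68
tcp_pos: [0.5705, 0.2254, 0.0623]
orientation: [0.055, -3.135, 0.005]
contact_force: [0.1, 0.8, 0.4]
grip_width: 0.0001
```

```bash
python3 -c "
from h import *
go([.573,.2265,.025],np.pi+.035)
f=eyes.grab_frame('scene');save(f,'s1');cv2.imwrite('pics/s1z.png',cv2.resize(f['color'][110:230,130:290],(800,600)))"
```

```text
tcp [0.5705 0.2254 0.0623] az -3.1067 tilt [-0.006 -0.003 -1.   ] F [0.1 0.8 0.4] gw 0.0001 t 4.675 j [-0.58  0.59  0.14  1.84 -0.12  0.72  1.23]
yaw -0.0002 shift after yaw [-0.28  0.11  3.73] shift before yaw [-0.28  0.11  3.73]
```

View pics/s1z.png

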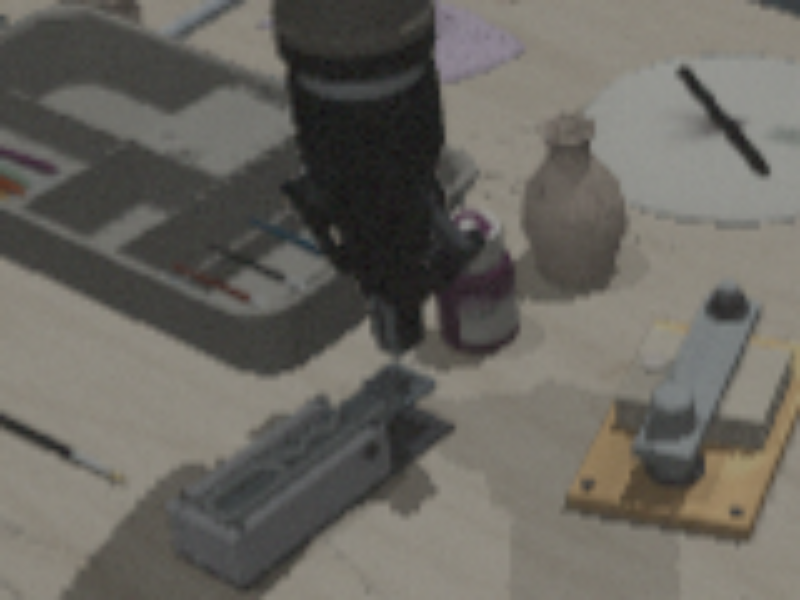

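The fingers stand just above the pad (zoom px 400,350), and the bottle behind is clear of them. Now I press.

Request:
carry_out(
  series="-0.2 0 1 0 0;0 0 1 0 0;0 0 1 0 0;0 0 0.5 0 0;0 0 0 0 0",
)

```text
clock: 5.35
tcp_pos: [0.5746, 0.2265, 0.03]
orientation: [0.055, -3.141, 0.0]
contact_force: [0.1, -0.7, 1.0]
grip_width: -0.0002
```

Request:
carry_out(
  series="0 0 0.4 0 0;0 0 0.4 0 0;0 0 0 0 0",
)

```text
clock: 5.72
tcp_pos: [0.5747, 0.2265, 0.0222]
orientation: [0.055, -3.141, 0.0]
contact_force: [0.3, -0.5, 2.0]
grip_width: 0.0
```

Request:
carry_out(
  series="0 0 0.3 0 0;0 0 0.3 0 0;0 0 0 0 0",
)

```text
clock: 6.1
tcp_pos: [0.5776, 0.2272, 0.0201]
orientation: [-0.054, 3.136, 0.004]
contact_force: [-4.6, -2.8, 28.9]
grip_width: 0.0002
```

```bash
python3 -c "
from h import *
go([.573,.2265,.025],np.pi+.035)
f=eyes.grab_frame('scene');save(f,'s2');cv2.imwrite('pics/s2z.png',cv2.resize(f['color'][150:230,140:247],(800,600)))"
```

```text
tcp [0.5776 0.2272 0.0201] az -3.1071 tilt [ 0.005  0.002 -1.   ] F [-4.6 -2.8 28.9] gw 0.0002 t 6.1 j [-0.57  0.66  0.13  1.84 -0.13  0.64  1.24]
yaw -0.0005 shift after yaw [ 0.46 -0.05 -0.49] shift before yaw [ 0.46 -0.05 -0.49]
```

View pics/s2z.png

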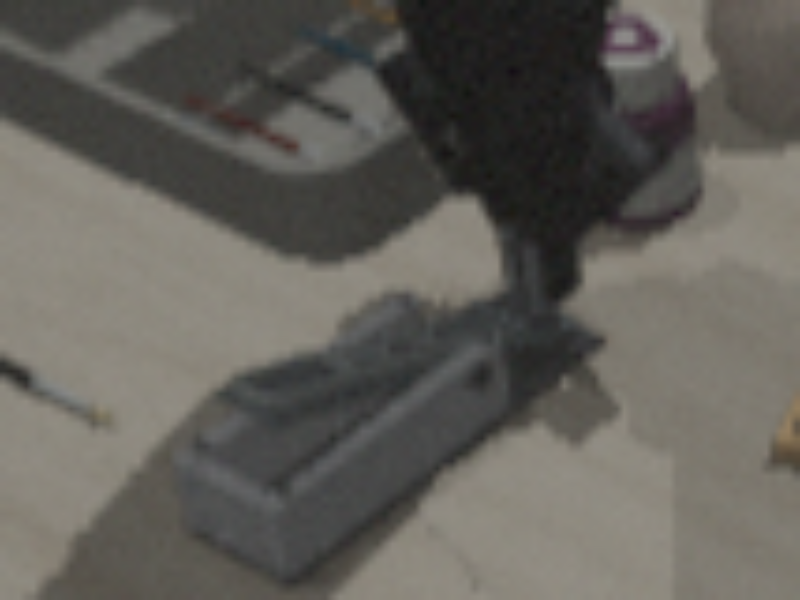

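Stop reached (29 N) and the eye end is raised. I'll go up and look from the wrist camera.

Request:
carry_out(
  series="0 0 -2 0 0;0 0 -5 0 0;0 0 -5 0 0;4 0 -5 0 0;5 0 -1 0 0;5 0 0 0 1;0 0 0 0 1;0 0 0 0 1",
)

```text
clock: 7.15
tcp_pos: [0.4363, 0.2217, 0.1954]
orientation: [-0.055, 3.14, 0.001]
contact_force: [-0.1, -0.2, 0.1]
grip_width: 0.054
```

```bash
sed -i 's/.033/.053/' w.py; python3 w.py w2
python3 - <<'E'
import cv2
a=cv2.imread('pics/w2.png')
print(a.shape)
E
```

```text
tcp [0.4368 0.2217 0.1953] az -3.1069 tilt [ 0.001  0.    -1.   ] F [-0.3 -1.2 -0.9] gw 0.0615 t 7.2 j [-0.73  0.22  0.16  2.04 -0.04  0.88  1.05]
yaw -0.0153 shift after yaw [-3.36  0.67 -6.47] shift before yaw [-3.35  0.72 -6.47]
w2 clip_large_eye [284.  224.2] 0.58 [0.4602 0.2241 0.053 ]
w2 clip_large_tip [277. 290.] 0.81 [0.5426 0.2197 0.033 ]
w2 clip_large_hollow [270.8 262.9] 0.67 [0.5106 0.2122 0.033 ]
w2 nest_a_pad [281.1 301.3] 0.85 [0.5572 0.2246 0.032 ]
w2 nest_a [282.5 242.7] 0.67 [0.5011 0.2242 0.    ]
w2 clamp [283.8 242.2] 0.33 [0.5005 0.2257 0.    ]
(420, 560, 3)
```

View pics/w2.png

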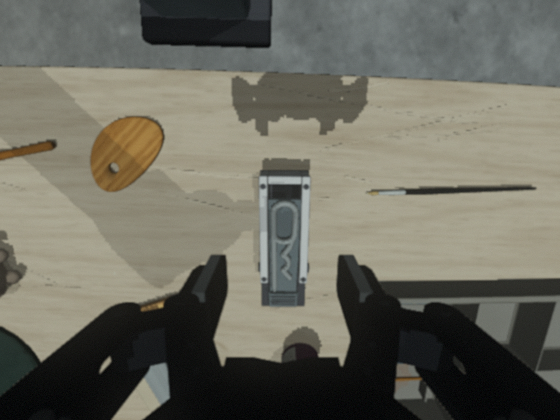

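Run:
```python
import cv2
a=cv2.imread('pics/w2.png')
cv2.imwrite('pics/w2z.png',cv2.resize(a[165:315,225:345],(480,600),interpolation=cv2.INTER_CUBIC))
```

```text
(no output)
```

View pics/w2z.png

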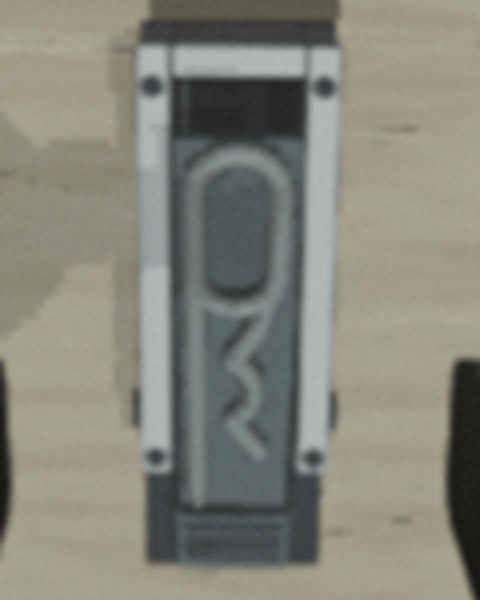

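Run:
```python
from h import *
o=r.get_obs(); f=eyes.grab_frame('wrist')
P=lambda u,v,z:np.round(atz(f,(225+u/4,165+v/4),z,o),4)
print(P(187,220,.055),P(292,220,.055),P(239.5,143,.063),P(239.5,318,.047),P(198,503,.022),P(137,45,.036),P(340,45,.036),P(137,475,.036))
go([.4575,.2235,.047],np.pi+.035)
```

```text
[0.4553 0.2122 0.055 ] [0.4545 0.2365 0.055 ] [0.4343 0.2235 0.063 ] [0.4828 0.2255 0.047 ] [0.5496 0.2166 0.022 ] [0.4183 0.1987 0.036 ] [0.4166 0.247  0.036 ] [0.5333 0.2003 0.036 ]
tcp [0.4361 0.2215 0.195 ] az -3.1068 tilt [-0. -0. -1.] F [ 0.6  0.3 -0.8] gw 0.0856 t 7.6 j [-0.73  0.22  0.16  2.05 -0.04  0.88  1.05]
yaw -0.0002 shift after yaw [-2.15  0.12 14.79] shift before yaw [-2.15  0.12 14.79]
```

Request:
carry_out(
  series="-2.1 0.2 5 0 0.7;0 0 5 0 0.65;0 0 3 0 0.6;0 0 1 0 0.6;0 0 0 0 0.6;0 0 0 0 0.6",
  grip_force=20,
)

```text
clock: 8.35
tcp_pos: [0.4577, 0.2249, 0.0564]
orientation: [-0.055, 3.139, 0.002]
contact_force: [0.2, -0.7, 0.3]
grip_width: 0.0511
```

```bash
python3 -c "
from h import *
go([.457,.2243,.047],np.pi+.035)
f=eyes.grab_frame('scene');save(f,'s3');cv2.imwrite('pics/s3z.png',cv2.resize(f['color'][150:230,140:247],(800,600)))
f=eyes.grab_frame('wrist');save(f,'w3')"
```

```text
tcp [0.4577 0.2249 0.0564] az -3.1065 tilt [ 0.002  0.001 -1.   ] F [ 0.2 -0.7  0.3] gw 0.0511 t 8.35 j [-0.68  0.47  0.13  2.1  -0.11  0.58  1.13]
yaw 0.0001 shift after yaw [ 0.07 -0.06  0.94] shift before yaw [ 0.07 -0.06  0.94]
```

View pics/s3z.png

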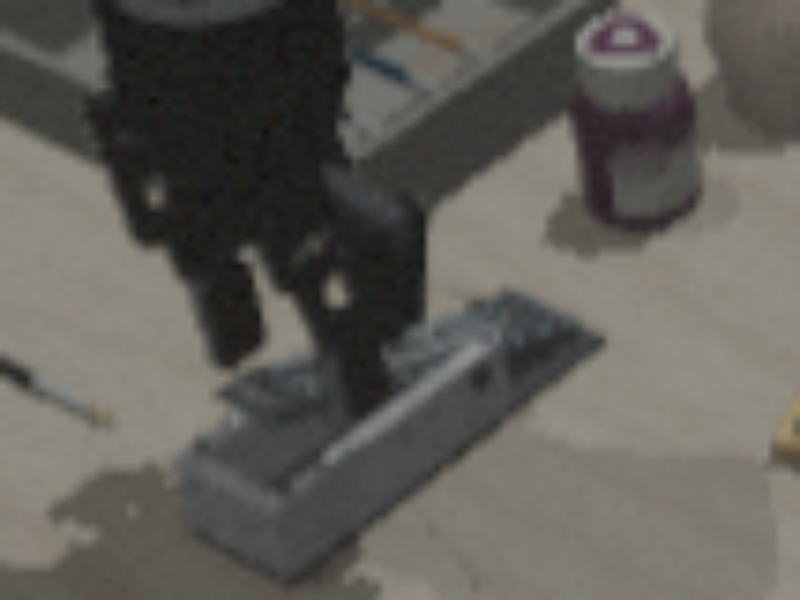

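View pics/w3.png

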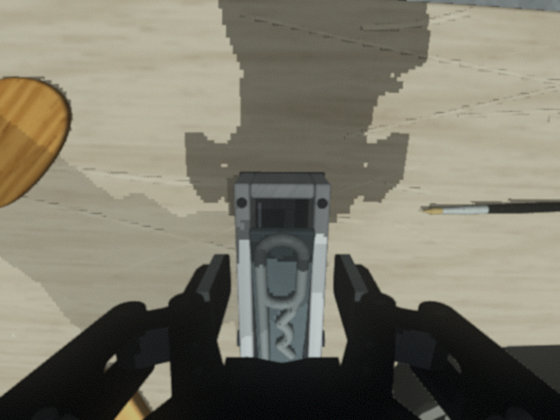

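The jaws straddle the raised eye and are centred on it (wrist px about 282). I'll descend and close.

Request:
carry_out(
  series="0 0 0.5 0 0.6;0 0 0.4 0 0.55;0 0 0 0 0.3;0 0 0 0 0.1;0 0 0 0 0;0 0 0 0 0;0 0 0 0 0",
  grip_force=25,
)

```text
clock: 9.32
tcp_pos: [0.4565, 0.2245, 0.046]
orientation: [0.056, -3.141, -0.0]
contact_force: [-1.6, 2.6, -3.0]
grip_width: 0.0291
```

Request:
carry_out(
  series="0 0 0 0 0;0 0 0 0 0",
)

```text
clock: 9.57
tcp_pos: [0.4565, 0.2245, 0.046]
orientation: [0.056, -3.141, -0.0]
contact_force: [-2.0, 3.0, -3.3]
grip_width: 0.0294
```

```bash
python3 -c "
from h import *
go([.457,.2243,.047],np.pi+.035)
f=eyes.grab_frame('wrist');save(f,'w4');cv2.imwrite('pics/w4z.png',cv2.resize(f['color'][160:400,180:380],(500,600)))"
```

```text
tcp [0.4565 0.2245 0.046 ] az -3.1062 tilt [-0.  0. -1.] F [-2.   3.  -3.3] gw 0.0294 t 9.575 j [-0.68  0.49  0.12  2.1  -0.11  0.56  1.13]
yaw 0.0004 shift after yaw [-0.05 -0.02 -0.1 ] shift before yaw [-0.05 -0.02 -0.1 ]
```

View pics/w4z.png

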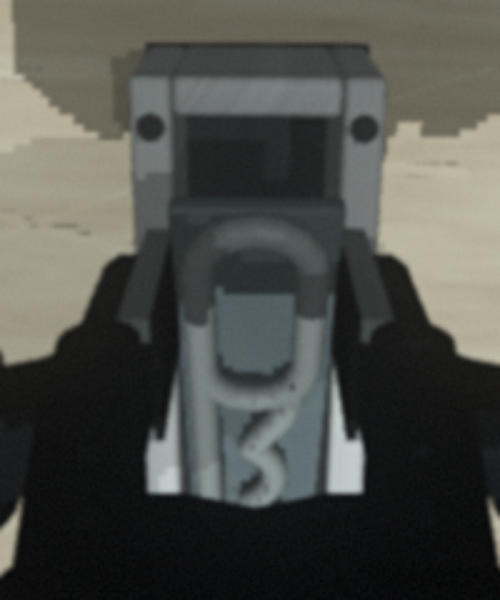

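The jaws closed on the rocker floor (29.4 mm), not on the wire. I'll open and regrip with the tips just above the floor.

Request:
carry_out(
  series="0 0 0 0 0.5;0 0 0 0 0.5;-0.4 0 -1.0 0 0.5;0 0 -0.6 0 0.5;0 0 0 0 0.5",
  grip_force=25,
)

```text
clock: 10.25
tcp_pos: [0.4614, 0.2247, 0.0629]
orientation: [-0.055, 3.14, 0.001]
contact_force: [0.0, -0.6, -0.9]
grip_width: 0.0427
```

```bash
python3 -c "
from h import *
go([.461,.2243,.062],np.pi+.035)
o=r.get_obs();f=eyes.grab_frame('wrist');save(f,'w5');cv2.imwrite('pics/w5z.png',cv2.resize(f['color'][160:400,180:380],(500,600)))
m=spotter.mark_of(f,'clip_large_eye');print(m, atz(f,m[0]['uv'],.055,o))
f=eyes.grab_frame('scene');cv2.imwrite('pics/s5z.png',cv2.resize(f['color'][150:230,140:247],(800,600)))"
```

```text
tcp [0.4614 0.2247 0.0629] az -3.1066 tilt [ 0.001  0.001 -1.   ] F [ 0.  -0.6 -0.9] gw 0.0427 t 10.25 j [-0.68  0.47  0.13  2.09 -0.1   0.59  1.13]
yaw -0.0 shift after yaw [ 0.04 -0.04  0.09] shift before yaw [ 0.04 -0.04  0.09]
[{'uv': [283.5, 261.1], 'confidence': 0.77}] [0.45796022 0.22501276 0.055     ]
```

View pics/w5z.png

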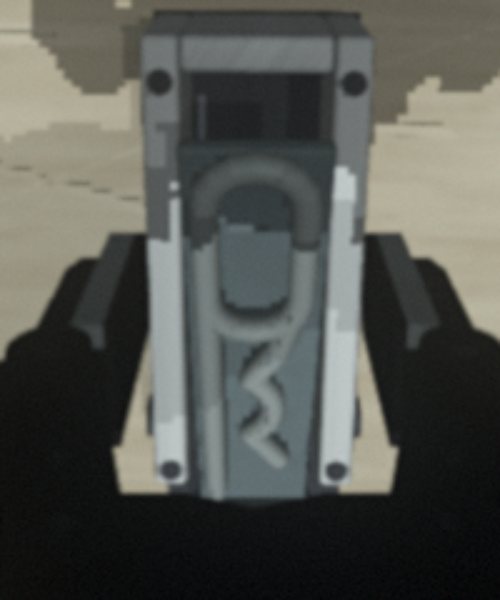

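View pics/s5z.png

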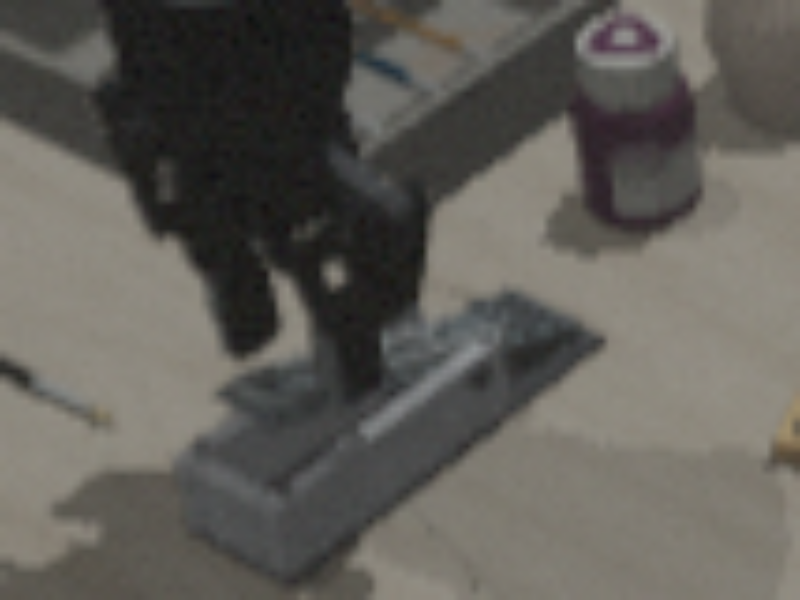

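Request:
carry_out(
  series="0 0 0 0 0.2;0 0 0 0 0;0 0 0 0 0;0 0 0 0 0;0 0 0 0 0",
  grip_force=25,
)

```text
clock: 11.02
tcp_pos: [0.4607, 0.2244, 0.062]
orientation: [0.055, -3.141, 0.0]
contact_force: [-0.6, 0.8, -1.1]
grip_width: 0.0239
```

```bash
python3 -c "
from h import *
go([.461,.2243,.062],np.pi+.035)
o=r.get_obs();f=eyes.grab_frame('wrist');save(f,'w6');cv2.imwrite('pics/w6z.png',cv2.resize(f['color'][160:400,180:380],(500,600)))"
```

```text
tcp [0.4607 0.2244 0.062 ] az -3.1064 tilt [-0. -0. -1.] F [-0.6  0.8 -1.1] gw 0.0239 t 11.025 j [-0.68  0.47  0.13  2.09 -0.1   0.59  1.13]
yaw 0.0001 shift after yaw [-0.03 -0.01  0.  ] shift before yaw [-0.03 -0.01  0.  ]
```

View pics/w6z.png

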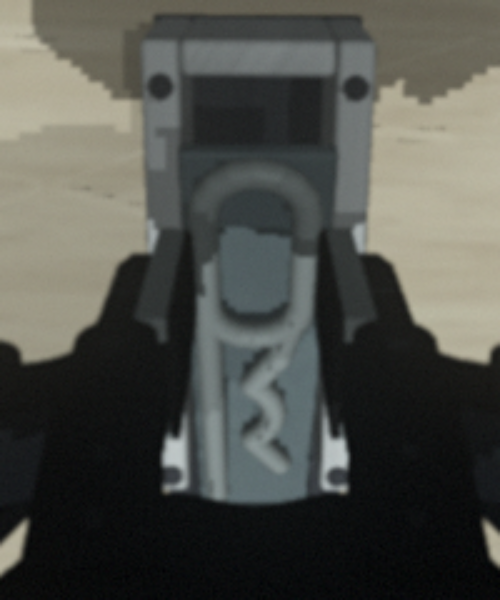

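Request:
carry_out(
  series="0 0 0 0 0.45;0 0 0.2 0 0.45;0 0 0 0 0;0 0 0 0 0;0 0 0 0 0;0 0 0 0 0",
  grip_force=25,
)

```text
clock: 11.82
tcp_pos: [0.461, 0.2246, 0.0602]
orientation: [-0.055, 3.141, 0.0]
contact_force: [-0.2, 1.3, 0.2]
grip_width: 0.0243
```

Request:
carry_out(
  series="0 0 0 0 0.45;0 0 0.15 0 0.45;0 0 0 0 0;0 0 0 0 0;0 0 0 0 0;0 0 0 0 0",
  grip_force=25,
)

```text
clock: 12.58
tcp_pos: [0.4605, 0.2247, 0.0586]
orientation: [0.056, -3.141, -0.0]
contact_force: [-2.0, 2.0, 1.6]
grip_width: 0.0252
```

Request:
carry_out(
  series="0 0 0 0 0.45;0 0 0.12 0 0.45;0 0 0 0 0;0 0 0 0 0;0 0 0 0 0;0 0 0 0 0",
  grip_force=25,
)

```text
clock: 13.32
tcp_pos: [0.4608, 0.2247, 0.0575]
orientation: [-0.056, 3.141, 0.001]
contact_force: [-1.1, 1.9, 0.4]
grip_width: 0.0269
```

Request:
carry_out(
  series="0 0 -0.3 0 0;0 0 -0.5 0 0;0 0 -0.5 0 0;0 0 -0.5 0 0;0 0 0 0 0",
  grip_force=40,
)

```text
clock: 13.95
tcp_pos: [0.4611, 0.2245, 0.076]
orientation: [-0.055, 3.14, 0.001]
contact_force: [1.1, -0.2, -0.4]
grip_width: 0.024
```

```bash
cat > v.py <<'E'
import sys
from h import *
n=sys.argv[1]
go([.461,.2243,.062],np.pi+.035)
o=r.get_obs();f=eyes.grab_frame('wrist');save(f,'w'+n);A=cv2.resize(f['color'][160:400,180:380],(400,480))
b=[int(x) for x in sys.argv[2:6]] or [140,150,80,80]
f=eyes.grab_frame('scene');save(f,'s'+n);B=cv2.resize(f['color'][b[1]:b[1]+b[3],b[0]:b[0]+b[2]],(400,480),interpolation=cv2.INTER_CUBIC)
cv2.imwrite('pics/v'+n+'.png',np.hstack([A,B]))
E
python3 v.py 7
```

```text
tcp [0.4611 0.2245 0.076 ] az -3.1065 tilt [ 0.001  0.001 -1.   ] F [ 1.1 -0.2 -0.4] gw 0.024 t 13.95 j [-0.68  0.44  0.14  2.08 -0.1   0.62  1.12]
yaw 0.0001 shift after yaw [ 0.01 -0.02  1.4 ] shift before yaw [ 0.01 -0.02  1.4 ]
```

View pics/v7.png

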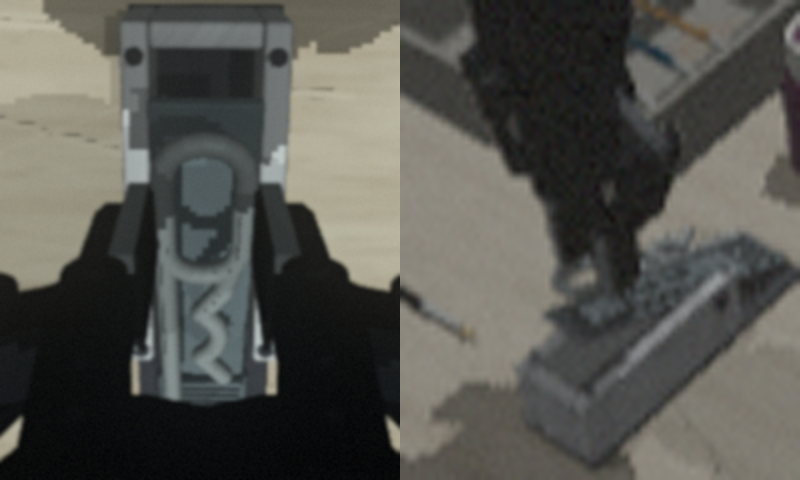

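The clip came up in the grip (width 24 mm). I'll raise it more and measure its attitude.

Request:
carry_out(
  series="0 0 -1 0 0;0 0 -2 0 0;0 0 -2 0 0;0 0 -1 0 0;0 0 0 0 0",
  grip_force=40,
)

```text
clock: 14.68
tcp_pos: [0.4611, 0.2247, 0.1361]
orientation: [-0.055, 3.14, 0.001]
contact_force: [0.3, -0.3, -1.0]
grip_width: 0.024
```

```bash
python3 v.py 8 155 130 80 80
python3 - <<'E'
from h import *
o=r.get_obs(); fs={n:eyes.grab_frame(n) for n in ['wrist','scene','top']}
for q in ['clip_large_eye','clip_large_tip','clip_large_hollow']:
    for n in fs:
        for m in spotter.mark_of(fs[n],q)[:1]: print(q,n,np.round(m['uv'],1),round(m['confidence'],2),np.round(atz(fs[n],m['uv'],.12,o),4))
E
```

```text
tcp [0.4611 0.2247 0.1361] az -3.1064 tilt [ 0.001  0.001 -1.   ] F [ 0.3 -0.3 -1. ] gw 0.024 t 14.675 j [-0.7   0.35  0.16  2.04 -0.08  0.76  1.1 ]
yaw 0.0002 shift after yaw [ 0.03 -0.05  7.41] shift before yaw [ 0.03 -0.05  7.41]
clip_large_eye wrist [283.6 266.3] 0.83 [0.4634 0.2249 0.12  ]
clip_large_eye scene [173.  178.9] 0.54 [0.4605 0.2336 0.12  ]
clip_large_eye top [153.2 241.7] 0.7 [0.4631 0.2309 0.12  ]
clip_large_tip wrist [266.2 364.7] 0.97 [0.5283 0.217  0.12  ]
clip_large_tip scene [201.7 174.7] 0.7 [0.516  0.1886 0.12  ]
clip_large_hollow wrist [262.6 327.6] 0.57 [0.5022 0.2145 0.12  ]
clip_large_hollow top [165.1 221.4] 0.6 [0.5114 0.2125 0.12  ]
```

View pics/v8.png

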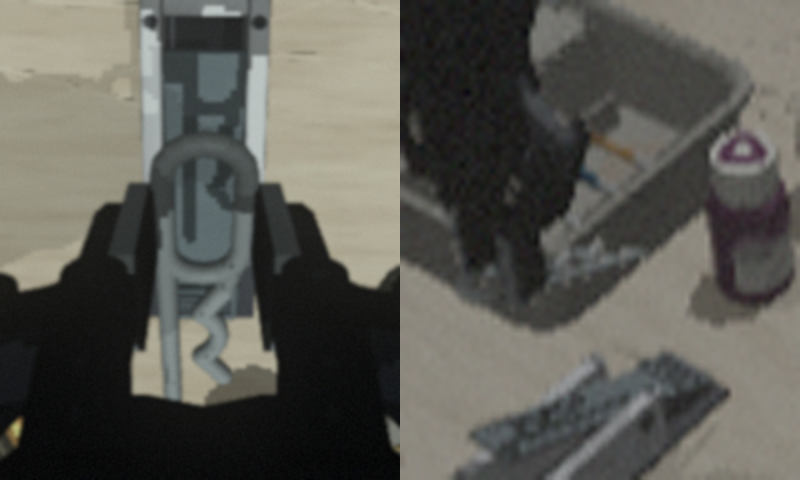

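```bash
cat > tri.py <<'E'
from h import *
def tri(rays):
    A=np.zeros((3,3));b=np.zeros(3)
    for c,d in rays:
        d=d/np.linalg.norm(d);M=np.eye(3)-np.outer(d,d);A+=M;b+=M@c
    x=np.linalg.solve(A,b); return x,[round(1000*np.linalg.norm((np.eye(3)-np.outer(d,d)/(d@d))@(x-c)),1) for c,d in rays]
if __name__=='__main__':
    o=r.get_obs(); fs={n:eyes.grab_frame(n) for n in ['wrist','scene','top']}
    for q in ['clip_large_eye','clip_large_tip','clip_large_hollow']:
        rs=[];k=[]
        for n in fs:
            for m in spotter.mark_of(fs[n],q)[:1]:
                if m['confidence']>.5: rs.append(ray(fs[n],m['uv'],o));k.append(n+str(np.round(m['uv'],1)))
        if len(rs)>1: x,e=tri(rs);print(q,k,np.round(x,4),e)
        else: print(q,k)
    print(o['tcp_pos'],o['contact_force'])
    Rt=Ro.from_rotvec(o['orientation']).as_matrix()
E
python3 tri.py
```

```text
clip_large_eye ['wrist[283.6 264. ]', 'scene[201.3 172.5]', 'top[153.2 239.4]'] [0.4856 0.217  0.1166] [np.float64(20.8), np.float64(42.1), np.float64(23.1)]
clip_large_tip ['wrist[266.4 363.1]', 'scene[201.9 172.3]'] [0.5428 0.2167 0.1014] [np.float64(1.7), np.float64(1.7)]
clip_large_hollow ['wrist[262.6 327.2]', 'scene[190.3 176.6]', 'top[164.1 222.5]'] [0.5072 0.2164 0.1107] [np.float64(3.0), np.float64(5.2), np.float64(3.1)]
[0.46076242 0.22443742 0.13536647] [ 0.43019025 -0.74529522  0.32777631]
```

```bash
python3 -c "
from h import *
go([.400,.2545,.085],np.pi+.035)"
```

```text
tcp [0.4608 0.2245 0.1354] az -3.1064 tilt [ 0.  0. -1.] F [-0.1  0.2 -1.2] gw 0.0236 t 15.975 j [-0.7   0.35  0.16  2.05 -0.08  0.76  1.1 ]
yaw 0.0002 shift after yaw [5.97 3.22 5.04] shift before yaw [5.97 3.22 5.04]
```

Request:
carry_out(
  series="3 1.6 0 0 0;3 1.6 0 0 0;0 0 2 0 0;0 0 2 0 0;0 0 1 0 0;0 0 0 0 0",
  grip_force=30,
)

```text
clock: 16.73
tcp_pos: [0.3995, 0.254, 0.085]
orientation: [0.055, -3.14, 0.001]
contact_force: [-0.4, 0.4, -0.4]
grip_width: 0.0236
```

```bash
python3 v.py 9 135 140 80 80
```

```text
tcp [0.3995 0.254  0.085 ] az -3.1066 tilt [-0.001 -0.001 -1.   ] F [-0.4  0.4 -0.4] gw 0.0236 t 16.725 j [-0.8   0.38  0.12  2.16 -0.08  0.61  0.98]
yaw 0.0 shift after yaw [-6.05 -3.19  2.29] shift before yaw [-6.05 -3.19  2.29]
```

View pics/v9.png

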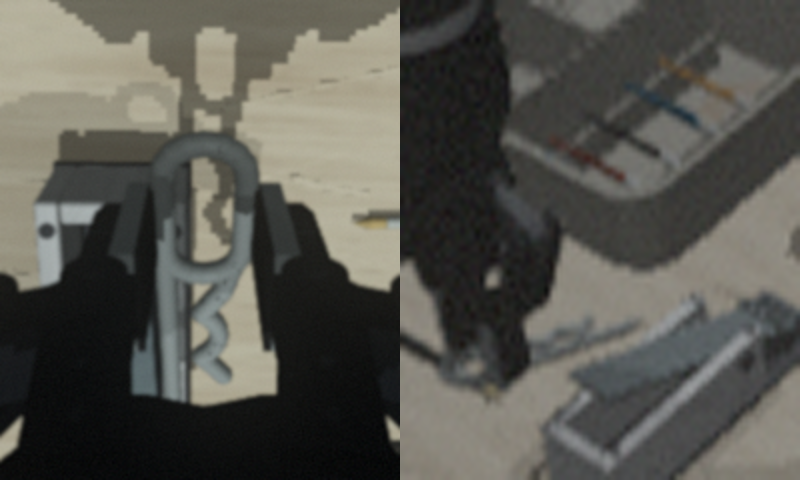

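Request:
carry_out(
  series="0 0 0.5 0 0;0 0 0.5 0 0;0 0 0.5 0 0;0 0 0 0 0",
  grip_force=20,
)

```text
clock: 17.32
tcp_pos: [0.3998, 0.2544, 0.0702]
orientation: [-0.055, 3.141, 0.0]
contact_force: [0.2, -0.6, 2.1]
grip_width: 0.0239
```

Request:
carry_out(
  series="0 0 0.5 0 0;0 0 0.5 0 0;0 0 0 0 0",
)

```text
clock: 17.7
tcp_pos: [0.3999, 0.2543, 0.0601]
orientation: [-0.055, 3.141, -0.0]
contact_force: [0.4, -0.1, 2.3]
grip_width: 0.0239
```

```bash
python3 v.py 10 135 140 80 80
```

```text
tcp [0.3999 0.2543 0.0601] az -3.1065 tilt [ 0. -0. -1.] F [ 0.4 -0.1  2.3] gw 0.0239 t 17.7 j [-0.79  0.42  0.11  2.17 -0.09  0.55  0.99]
yaw 0.0 shift after yaw [-6.   -3.21 -0.19] shift before yaw [-6.   -3.21 -0.19]
```

View pics/v10.png

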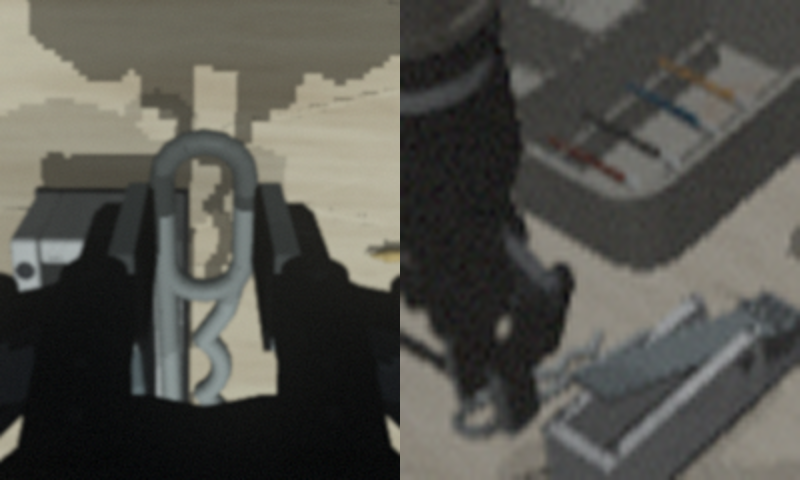

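Contact at about 2 N, and the clip is rotating level in the grip. Going on down.

Request:
carry_out(
  series="0 0 0.4 0 0;0 0 0.4 0 0;0 0 0.3 0 0;0 0 0 0 0",
)

```text
clock: 18.3
tcp_pos: [0.3997, 0.2545, 0.0492]
orientation: [0.056, -3.141, -0.0]
contact_force: [1.4, 0.6, 1.5]
grip_width: 0.0236
```

Request:
carry_out(
  series="0 0 0.3 0 0;0 0 0.2 0 0;0 0 0 0 0",
)

```text
clock: 18.68
tcp_pos: [0.3995, 0.2545, 0.0443]
orientation: [0.056, -3.141, -0.0]
contact_force: [-1.1, 0.7, 2.1]
grip_width: 0.0236
```

```bash
python3 v.py 11 135 140 80 80
```

```text
tcp [0.3995 0.2545 0.0443] az -3.106 tilt [-0.  0. -1.] F [-1.1  0.7  2.1] gw 0.0236 t 18.675 j [-0.79  0.45  0.1   2.18 -0.09  0.51  1.  ]
yaw 0.0006 shift after yaw [-6.04 -3.23 -1.78] shift before yaw [-6.03 -3.24 -1.78]
```

View pics/v11.png

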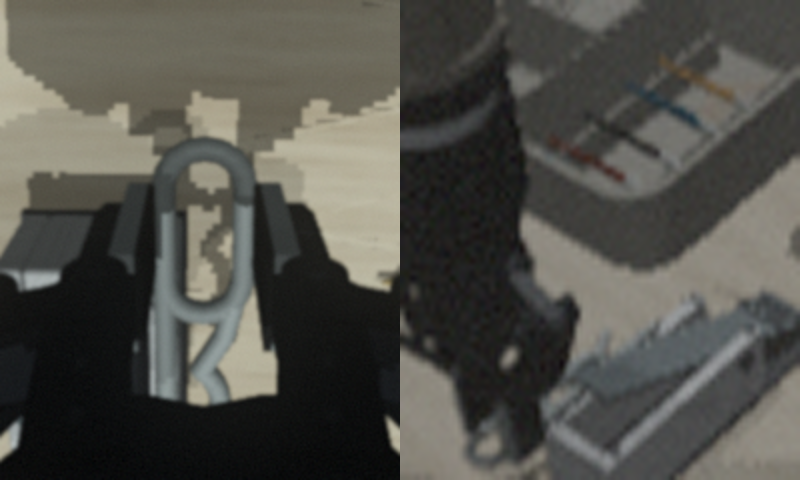

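Request:
carry_out(
  series="0 0 0.2 0 0;0 0 0 0 0",
)

```text
clock: 19.02
tcp_pos: [0.3996, 0.2544, 0.0427]
orientation: [0.055, -3.141, -0.0]
contact_force: [-1.9, -0.0, 8.0]
grip_width: 0.0236
```

Request:
carry_out(
  series="0 0 0.15 0 0;0 0 0 0 0",
)

```text
clock: 19.27
tcp_pos: [0.3995, 0.2546, 0.0415]
orientation: [0.055, -3.141, -0.001]
contact_force: [-4.0, -0.8, 12.8]
grip_width: 0.0236
```

The force rose to 13 N, so the leg lies flat on the wall. I'll grip harder and lift.

Request:
carry_out(
  series="0 0 0 0 0;0 0 -0.2 0 0;0 0 -1 0 0;0 0 -3 0 0;0 0 -5 0 0;0 0 -4 0 0;0 0 0 0 0",
  grip_force=70,
)

```text
clock: 20.15
tcp_pos: [0.4012, 0.2554, 0.1759]
orientation: [-0.055, 3.137, 0.006]
contact_force: [-1.1, -0.0, -1.3]
grip_width: 0.0225
```

```bash
python3 tri.py; python3 v.py 12 125 130 80 80
```

```text
clip_large_eye ['wrist[284.9 277.1]', 'top[130.  263.6]'] [0.4055 0.2564 0.1697] [np.float64(0.4), np.float64(0.4)]
clip_large_tip ['scene[177.3 152.3]', 'top[143.7 215.6]'] [0.5061 0.2492 0.1693] [np.float64(4.4), np.float64(4.4)]
clip_large_hollow ['wrist[263.7 362.2]', 'scene[163.7 163.3]', 'top[138.1 241.4]'] [0.4543 0.2468 0.1697] [np.float64(3.8), np.float64(3.5), np.float64(1.2)]
[0.40120347 0.25536501 0.17594006] [-1.08413576 -0.03045783 -1.33871858]
tcp [0.3996 0.2542 0.1726] az -3.1064 tilt [-0. -0. -1.] F [-0.1  0.1 -1.2] gw 0.0224 t 20.75 j [-0.83  0.23  0.15  2.1  -0.05  0.82  0.95]
yaw 0.0002 shift after yaw [-6.04 -3.2  11.06] shift before yaw [-6.04 -3.2  11.06]
```

View pics/v12.png

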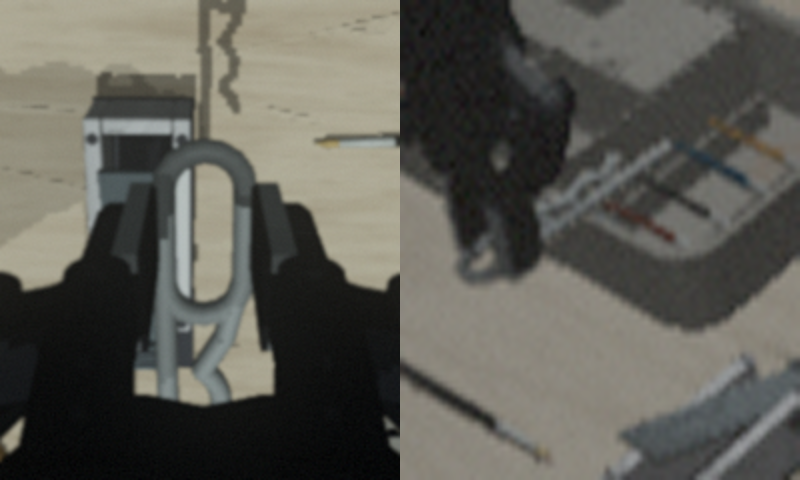

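Run:
```python
from h import *
# w1 pose: tcp .4686 .2344 .2552, az -3.0884
o={'tcp_pos':np.array([.4686,.2344,.2552]),'orientation':Ro.from_matrix(np.array([[np.cos(-3.0884),-np.sin(-3.0884)*-1*-1,0],[0,0,0],[0,0,-1]]) if 0 else np.column_stack([[np.cos(-3.0884),np.sin(-3.0884),0],[np.sin(-3.0884),-np.cos(-3.0884),0],[0,0,-1]])).as_rotvec()}
f=eyes.grab_frame('wrist'); s=685/160
P=[atz(f,(100+u/s,230+v/s),.012,o) for u,v in [(62,172),(357,70),(540,490)]]
for p in P: print(np.round(p,4))
A,B,C=P
print(np.linalg.norm(A-B),np.linalg.norm(C-B),np.arctan2(*(C-B)[[1,0]]),np.arctan2(*(B-A)[[1,0]])-np.pi/2)
mid=(A+B)/2; 
for a in [np.arctan2(*(C-B)[[1,0]])]: print('pin',mid+.035*np.array([np.cos(a),np.sin(a),0]))
# clip rel to TCP in wrist image
o=r.get_obs(); R=Ro.from_rotvec(o['orientation']).as_matrix()
g=cv2.imread('pics/w12.png')
for n,uv in [('eye back',(282,228.5)),('eye front',(282,321)),('leg',(264,350)),('eyeL',(257.5,285)),('eyeR',(306.5,285))]:
    for dz in (.002,.006): X=atz(f,uv,o['tcp_pos'][2]-dz,o); print(n,dz,np.round(R.T@(X-o['tcp_pos'])*1000,1))
```

```text
[0.6059 0.0134 0.012 ]
[0.5654 0.1092 0.012 ]
[0.7181 0.1654 0.012 ]
0.10397163150317887 0.16279824710386417 0.35257377684615604 0.40077459962476447
pin [0.61848843 0.0733917  0.012     ]
eye back 0.002 [23.  -0.3  2. ]
eye back 0.006 [21.5 -0.3  6. ]
eye front 0.002 [-27.5  -0.3   2. ]
eye front 0.006 [-30.4  -0.3   6. ]
leg 0.002 [-45.7  -9.9   2. ]
leg 0.006 [-49.2 -10.2   6. ]
eyeL 0.002 [ -6.6 -12.4   2. ]
eyeL 0.006 [ -9.  -12.8   6. ]
eyeR 0.002 [-6.6 11.8  2. ]
eyeR 0.006 [-8.9 12.1  6. ]
```

```bash
python3 -c "
from h import *
go([.65,.085,.22],np.pi+.375)"
```

```text
tcp [0.3997 0.2543 0.1728] az -3.1064 tilt [-0. -0. -1.] F [ 0.3  0.3 -0.7] gw 0.0225 t 20.9 j [-0.83  0.23  0.15  2.1  -0.05  0.82  0.95]
yaw -0.3398 shift after yaw [-17.09 -24.93  -4.72] shift before yaw [-24.42 -17.8   -4.72]
```

Request:
carry_out(
  series="0 0 -2.4 -0.17 0;0 0 -2.4 -0.17 0;-3.4 -5 0 0 0;-3.4 -5 0 0 0;-3.4 -5 0 0 0;-3.4 -5 0 0 0;-3.5 -5 0 0 0;0 0 0 0 0",
)

```text
clock: 21.9
tcp_pos: [0.6534, 0.0791, 0.2203]
orientation: [-0.575, 3.088, -0.005]
contact_force: [-0.4, -0.2, -1.1]
grip_width: 0.0225
```

Request:
carry_out(
  series="0 0 0 0 0;0 0 0 0 0",
)

```text
clock: 22.15
tcp_pos: [0.6494, 0.086, 0.2208]
orientation: [0.589, -3.085, -0.002]
contact_force: [0.6, -0.6, -0.7]
grip_width: 0.0226
```

Run:
```python
from h import *
go([.65,.085,.22],np.pi+.375)
o=r.get_obs(); f=eyes.grab_frame('wrist'); save(f,'w13')
for q,z in [('pin_hole',.05),('clamp',0)]:
    for m in spotter.mark_of(f,q)[:2]: print(q,np.round(m['uv'],1),round(m['confidence'],2),np.round(atz(f,m['uv'],z,o),4))
```

```text
tcp [0.6494 0.086  0.2208] az -2.7642 tilt [-0.001  0.001 -1.   ] F [ 0.6 -0.6 -0.7] gw 0.0226 t 22.15 j [-0.4   0.47  0.24  1.64 -0.12  1.05  1.83]
yaw 0.0024 shift after yaw [-0.02 -0.11  0.08] shift before yaw [-0.02 -0.11  0.08]
pin_hole [280.1 159. ] 0.6 [0.6188 0.0715 0.05  ]
clamp [276.4 156. ] 0.8 [0.6232 0.0684 0.    ]
```

View pics/w13.png

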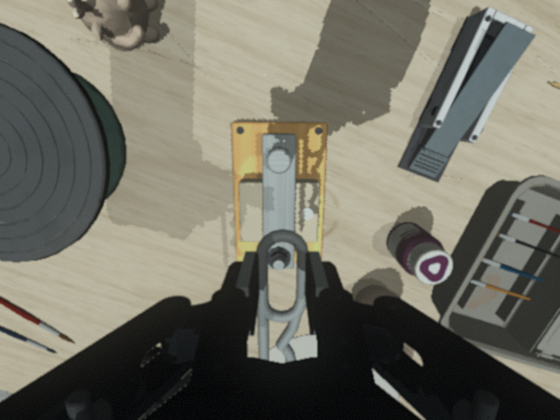

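Run:
```python
import cv2
a=cv2.imread('pics/w13.png')
cv2.imwrite('pics/w13z.png',cv2.resize(a[112:262,210:350],(560,600),interpolation=cv2.INTER_CUBIC))
```

```text
(no output)
```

View pics/w13z.png

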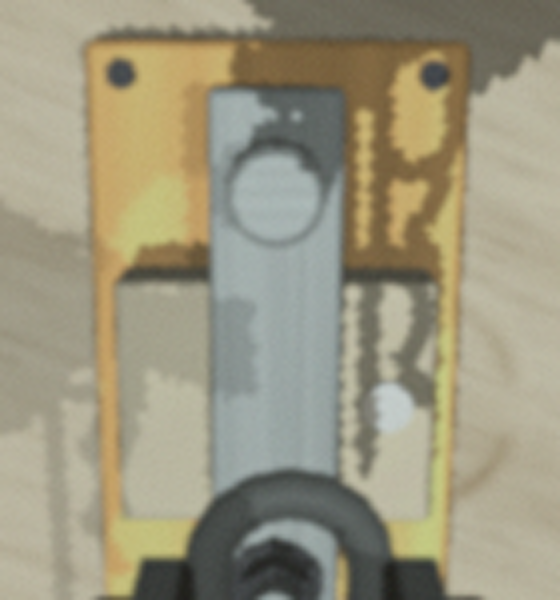

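Run:
```python
from h import *
o=r.get_obs(); f=eyes.grab_frame('wrist'); go([.65,.085,.22],np.pi+.375)
P=lambda u,v,z:atz(f,(210+u/4,112+v/4),z,o)
c=P(275,196,.0645); print('pin',np.round(c,4), 'diam',np.linalg.norm(P(228,196,.0645)-P(322,196,.0645)),np.linalg.norm(P(275,148,.0645)-P(275,243,.0645)))
for z,l in [(.044,[(209,90),(213,480),(344,90),(335,480)]),(.012,[(87,45),(105,560),(468,45),(445,560)])]:
    Q=[P(u,v,z) for u,v in l]; a=[np.arctan2(*(Q[i+1]-Q[i])[[1,0]]) for i in (0,2)]; print(z,np.round(a,4),np.mean(a),'width',np.linalg.norm(Q[0]-Q[2]))
    m0=(Q[0]+Q[2])/2; m1=(Q[1]+Q[3])/2; d=(m1-m0)/np.linalg.norm(m1-m0); n=np.array([-d[1],d[0]]); print('pin offset from centreline mm',1000*n@(c-m0)[:2], np.arctan2(d[1],d[0]), m0)
```

```text
tcp [0.6499 0.0853 0.2212] az -2.765 tilt [ 0.  0. -1.] F [ 0.2 -0.1 -0.6] gw 0.0225 t 22.35 j [-0.4   0.47  0.24  1.64 -0.12  1.05  1.83]
yaw 0.0016 shift after yaw [ 0.   -0.03  0.12] shift before yaw [ 0.   -0.03  0.12]
pin [0.6197 0.0699 0.0645] diam 0.02189702040524317 0.022083247306889254
0.044 [0.3699 0.3662] 0.3680386932784049 width 0.03289749129523515
pin offset from centreline mm -0.012564075766294813 0.368038799884449 [0.59824209 0.06164324 0.044     ]
0.012 [0.3678 0.3718] 0.3698000664596126 width 0.10147549304827662
pin offset from centreline mm 0.025577131693912847 0.3697996321076404 [0.58884432 0.05791593 0.012     ]
```

```bash
cat >> h.py <<'E'
PIN=np.array([.6197,.0699]); A=.369; U=np.array([np.cos(A),np.sin(A)]); N=np.array([-U[1],U[0]])
def tgt(k,z,off=10.2): # TCP with pin at k mm ahead of TCP along u, leg offset
    p=PIN+off/1000*N-k/1000*U; go([p[0],p[1],z],np.pi+A)
    o=r.get_obs(); d=o['tcp_pos'][:2]-PIN; print('now k',round(-1000*d@U,1),'off',round(1000*d@N,1),'z',round(o['tcp_pos'][2]*1000,1))
E
python3 -c "
from h import *
tgt(88.5,.085)"
```

```text
tcp [0.6499 0.0853 0.2212] az -2.765 tilt [ 0.  0. -1.] F [ 0.2 -0.1 -0.6] gw 0.0225 t 22.35 j [-0.4   0.47  0.24  1.64 -0.12  1.05  1.83]
yaw 0.0076 shift after yaw [12.23  0.67 13.62] shift before yaw [12.22  0.76 13.62]
now k -33.8 off 3.5 z 221.2
```

Request:
carry_out(
  series="0 0 0 0.008 0;4 0.3 0 0 0;4 0.3 0 0 0;4.2 0.1 3 0 0;0 0 5 0 0;0 0 4 0 0;0 0 1 0 0;0 0 0 0 0",
)

```text
clock: 23.35
tcp_pos: [0.5343, 0.0471, 0.0912]
orientation: [0.573, -3.089, 0.0]
contact_force: [-0.5, -0.4, -1.0]
grip_width: 0.0227
```

```bash
python3 -c "
from h import *
tgt(88.5,.08)"; python3 v.py 14 210 145 90 90
```

```text
tcp [0.5343 0.0471 0.0912] az -2.7745 tilt [-0. -0. -1.] F [-0.5 -0.4 -1. ] gw 0.0227 t 23.35 j [-0.37  0.45  0.21  2.02 -0.15  0.68  1.87]
yaw -0.0019 shift after yaw [0.07 0.06 1.12] shift before yaw [0.07 0.06 1.12]
now k 87.8 off 9.6 z 91.2
tcp [0.5343 0.0471 0.0912] az -2.7745 tilt [-0. -0. -1.] F [-0.5 -0.4 -1. ] gw 0.0227 t 23.35 j [-0.37  0.45  0.21  2.02 -0.15  0.68  1.87]
yaw 0.3321 shift after yaw [ 6.71 17.96  2.92] shift before yaw [ 0.49 19.17  2.92]
```

View pics/v14.png

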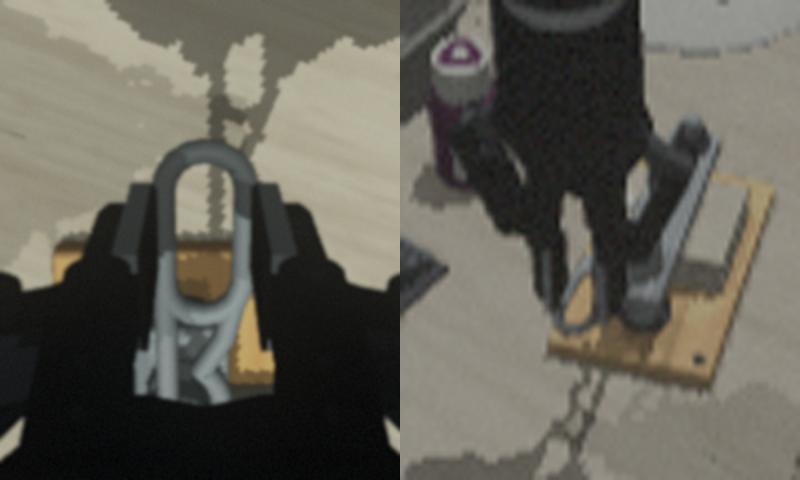

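Request:
carry_out(
  series="0 0 0.6 0 0;0 0 0.6 0 0;0 0 0 0 0;0 0 0 0 0",
)

```text
clock: 23.95
tcp_pos: [0.534, 0.0471, 0.0789]
orientation: [0.573, -3.089, -0.0]
contact_force: [-0.6, -0.1, -0.6]
grip_width: 0.0227
```

Request:
carry_out(
  series="0 0 0.2 0 0;0 0 0 0 0",
)

```text
clock: 24.2
tcp_pos: [0.5339, 0.0471, 0.0768]
orientation: [0.573, -3.089, -0.0]
contact_force: [0.8, 0.3, -0.4]
grip_width: 0.0225
```

Request:
carry_out(
  series="0 0 0.2 0 0;0 0 0 0 0",
)

```text
clock: 24.45
tcp_pos: [0.5339, 0.0471, 0.0747]
orientation: [0.574, -3.088, -0.0]
contact_force: [0.3, 0.4, -0.3]
grip_width: 0.0228
```

Request:
carry_out(
  series="0 0 0.15 0 0;0 0 0 0 0",
)

```text
clock: 24.7
tcp_pos: [0.534, 0.0471, 0.0733]
orientation: [0.574, -3.089, -0.0]
contact_force: [0.4, 0.5, -0.8]
grip_width: 0.0225
```

Request:
carry_out(
  series="0 0 0.12 0 0;0 0 0 0 0",
)

```text
clock: 24.95
tcp_pos: [0.5341, 0.0471, 0.0722]
orientation: [-0.573, 3.089, 0.0]
contact_force: [-0.5, 0.1, 0.1]
grip_width: 0.0226
```

Request:
carry_out(
  series="0 0 0.12 0 0;0 0 0 0 0",
)

```text
clock: 25.2
tcp_pos: [0.5341, 0.0471, 0.071]
orientation: [-0.573, 3.089, 0.0]
contact_force: [-0.5, -0.2, 1.5]
grip_width: 0.0223
```

Request:
carry_out(
  series="0 0 0.12 0 0;0 0 0 0 0",
)

```text
clock: 25.45
tcp_pos: [0.5341, 0.0471, 0.0698]
orientation: [-0.573, 3.089, -0.0]
contact_force: [-1.5, -0.4, 2.2]
grip_width: 0.0224
```

Request:
carry_out(
  series="0 0 -0.12 0 0;0 0 0 0 0",
)

```text
clock: 25.7
tcp_pos: [0.5341, 0.0471, 0.0711]
orientation: [-0.573, 3.089, 0.0]
contact_force: [-0.5, -0.1, 1.5]
grip_width: 0.0229
```

Request:
carry_out(
  series="0 0 -0.12 0 0;0 0 0 0 0",
)

```text
clock: 25.95
tcp_pos: [0.5341, 0.0471, 0.0722]
orientation: [-0.574, 3.089, -0.0]
contact_force: [0.0, -0.0, 0.3]
grip_width: 0.0229
```

Request:
carry_out(
  series="0 0 -0.6 0 0;2 0 0 0 0;2 0 0 0 0;0 0 1.2 0 0;0 0 1.2 0 0;0 0 0 0 0;0 0 0 0 0",
)

```text
clock: 26.82
tcp_pos: [0.4971, 0.0329, 0.054]
orientation: [0.574, -3.089, 0.0]
contact_force: [0.2, -0.4, -0.5]
grip_width: 0.0229
```

```bash
python3 -c "
from h import *
tgt(128,.0547)"; python3 v.py 15 220 160 80 80
```

```text
tcp [0.4971 0.0329 0.054 ] az -2.7742 tilt [-0. -0. -1.] F [ 0.2 -0.4 -0.5] gw 0.0229 t 26.825 j [-0.35  0.47  0.19  2.13 -0.16  0.56  1.9 ]
yaw -0.0016 shift after yaw [ 0.03  0.05 -0.07] shift before yaw [ 0.03  0.05 -0.07]
now k 127.7 off 9.7 z 54.0
tcp [0.4971 0.0329 0.054 ] az -2.7742 tilt [-0. -0. -1.] F [ 0.2 -0.4 -0.5] gw 0.0229 t 26.825 j [-0.35  0.47  0.19  2.13 -0.16  0.56  1.9 ]
yaw 0.3324 shift after yaw [ 2.94 19.25 -0.8 ] shift before yaw [-3.51 19.16 -0.8 ]
```

View pics/v15.png

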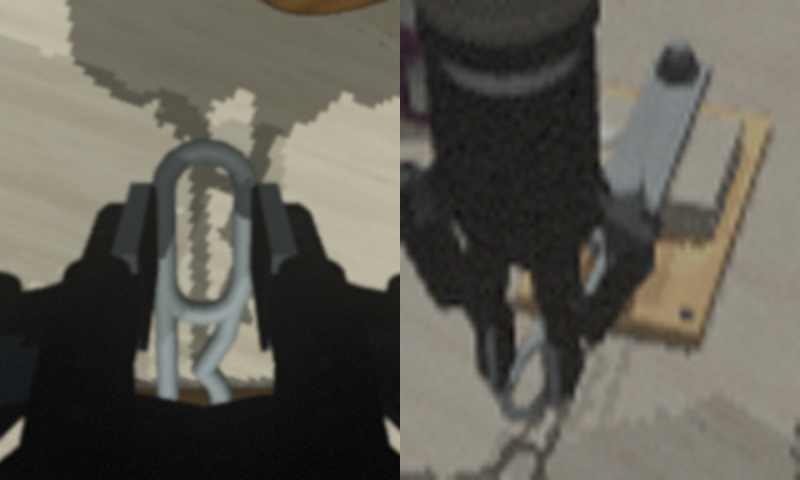

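Request:
carry_out(
  series="-0.5 0.05 -0.07 0 0;-0.6 0 0 0 0;0 0 0 0 0",
  grip_force=80,
)

```text
clock: 27.3
tcp_pos: [0.5076, 0.0376, 0.0551]
orientation: [-0.574, 3.088, 0.0]
contact_force: [0.9, -0.3, -1.1]
grip_width: 0.0216
```

Request:
carry_out(
  series="-0.3 0 0 0 0;-0.3 0 0 0 0;0 0 0 0 0",
)

```text
clock: 27.68
tcp_pos: [0.5127, 0.0395, 0.0549]
orientation: [-0.574, 3.088, 0.0]
contact_force: [-0.9, -0.5, -0.8]
grip_width: 0.0221
```

```bash
python3 -c "
from h import *
tgt(110,.0547)"
```

```text
tcp [0.5127 0.0395 0.0549] az -2.7742 tilt [ 0.  0. -1.] F [-0.9 -0.5 -0.8] gw 0.0221 t 27.675 j [-0.35  0.49  0.19  2.09 -0.16  0.58  1.89]
yaw -0.0016 shift after yaw [-0.08 -0.    0.02] shift before yaw [-0.08 -0.    0.02]
now k 110.8 off 10.2 z 54.9
```

Request:
carry_out(
  series="-0.3 0 0 0 0;0 0 0 0 0",
)

```text
clock: 27.92
tcp_pos: [0.5154, 0.0406, 0.0549]
orientation: [-0.574, 3.088, 0.0]
contact_force: [0.1, 0.6, -0.8]
grip_width: 0.0221
```

Request:
carry_out(
  series="-0.3 0 0 0 0;0 0 0 0 0",
)

```text
clock: 28.18
tcp_pos: [0.5183, 0.0416, 0.0549]
orientation: [-0.574, 3.088, 0.0]
contact_force: [-0.8, 1.1, -0.9]
grip_width: 0.0221
```

Request:
carry_out(
  series="-0.4 0 0 0 0;0 0 0 0 0",
)

```text
clock: 28.42
tcp_pos: [0.5221, 0.0431, 0.055]
orientation: [-0.574, 3.088, 0.0]
contact_force: [-0.5, 0.2, -1.0]
grip_width: 0.0224
```

The tip is about 12 mm inside the pin with no force, so it has entered the hole. Going on.

Request:
carry_out(
  series="-0.5 0 0 0 0;-0.5 0 0 0 0;0 0 0 0 0",
)

```text
clock: 28.8
tcp_pos: [0.5316, 0.0468, 0.0549]
orientation: [-0.574, 3.088, 0.0]
contact_force: [-0.9, 0.6, -1.5]
grip_width: 0.022
```

Request:
carry_out(
  series="-0.4 0 0 0 0;-0.4 0 0 0 0;0 0 0 0 0",
)

```text
clock: 29.18
tcp_pos: [0.5389, 0.0496, 0.0549]
orientation: [-0.574, 3.088, 0.0]
contact_force: [-0.1, -0.3, -0.7]
grip_width: 0.0221
```

```bash
python3 -c "
from h import *
tgt(80,.0547)"; python3 v.py 16 220 150 80 80
```

```text
tcp [0.5389 0.0496 0.0549] az -2.7742 tilt [ 0.  0. -1.] F [-0.1 -0.3 -0.7] gw 0.0221 t 29.175 j [-0.36  0.52  0.19  2.03 -0.17  0.61  1.88]
yaw -0.0016 shift after yaw [-0.26 -0.    0.02] shift before yaw [-0.26 -0.    0.02]
now k 82.6 off 10.2 z 54.9
tcp [0.5389 0.0496 0.0549] az -2.7742 tilt [ 0.  0. -1.] F [-0.1 -0.3 -0.7] gw 0.0221 t 29.175 j [-0.36  0.52  0.19  2.03 -0.17  0.61  1.88]
yaw 0.3324 shift after yaw [ 7.18 17.73 -0.71] shift before yaw [ 1.   19.1  -0.71]
```

View pics/v16.png

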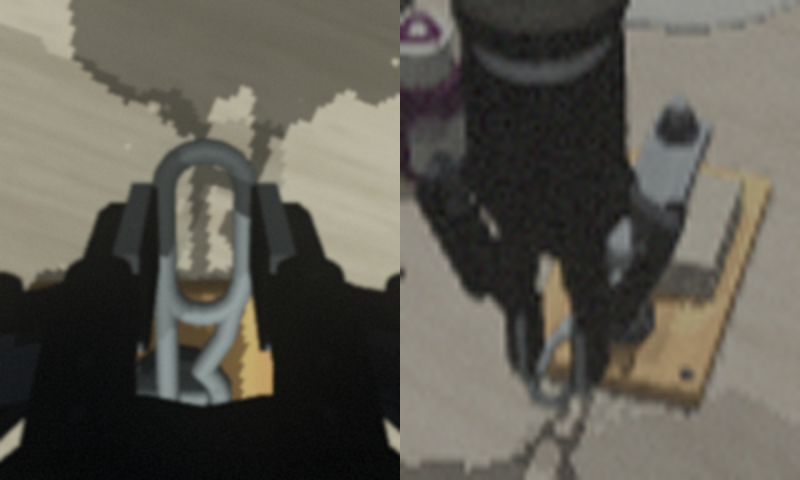

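Now I push the bow over the pin.

Request:
carry_out(
  series="-0.4 0 0 0 0;-0.4 0 0 0 0;0 0 0 0 0",
  grip_force=100,
)

```text
clock: 29.65
tcp_pos: [0.5449, 0.053, 0.0544]
orientation: [0.575, -3.086, -0.001]
contact_force: [-4.2, 2.3, -0.9]
grip_width: 0.0209
```

Request:
carry_out(
  series="-0.4 0 0 0 0;-0.4 0 0 0 0;0 0 0 0 0",
)

```text
clock: 30.02
tcp_pos: [0.555, 0.0572, 0.0552]
orientation: [-0.576, 3.085, 0.002]
contact_force: [1.7, 4.9, -1.0]
grip_width: 0.0215
```

Request:
carry_out(
  series="-0.3 0 0 0 0;-0.3 0 0 0 0;0 0 0 0 0",
)

```text
clock: 30.4
tcp_pos: [0.5607, 0.058, 0.0553]
orientation: [-0.574, 3.085, 0.0]
contact_force: [1.5, 4.3, -2.5]
grip_width: 0.0211
```

```bash
python3 -c "
from h import *
tgt(55.5,.0547)"; python3 v.py 17 220 150 80 80
```

```text
tcp [0.5607 0.058  0.0553] az -2.774 tilt [ 0.003  0.001 -1.   ] F [ 1.5  4.3 -2.5] gw 0.0211 t 30.4 j [-0.36  0.54  0.19  1.98 -0.17  0.63  1.88]
yaw -0.0014 shift after yaw [-0.38  0.    0.07] shift before yaw [-0.38  0.    0.07]
now k 59.3 off 10.2 z 55.3
tcp [0.5607 0.058  0.0553] az -2.774 tilt [ 0.003  0.001 -1.   ] F [ 1.5  4.3 -2.5] gw 0.0211 t 30.4 j [-0.36  0.54  0.19  1.98 -0.17  0.63  1.88]
yaw 0.3326 shift after yaw [ 9.38 16.97 -0.7 ] shift before yaw [ 3.33 19.1  -0.69]
```

View pics/v17.png

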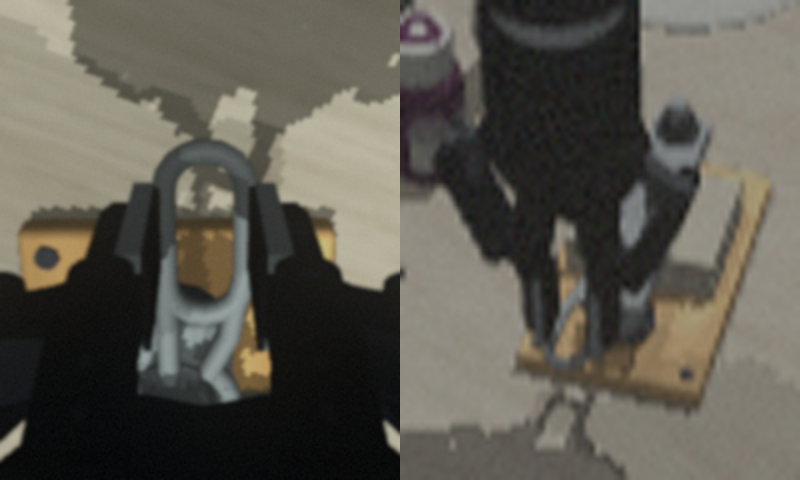

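Request:
carry_out(
  series="-0.2 0 0 0 0;0 0 0 0 0",
)

```text
clock: 30.75
tcp_pos: [0.5614, 0.0581, 0.055]
orientation: [-0.573, 3.088, -0.0]
contact_force: [0.2, 4.4, -0.5]
grip_width: 0.0213
```

Request:
carry_out(
  series="-0.15 0 0 0 0;0 0 0 0 0",
)

```text
clock: 31.0
tcp_pos: [0.5624, 0.0584, 0.0549]
orientation: [-0.573, 3.089, -0.0]
contact_force: [-0.4, 2.6, -1.0]
grip_width: 0.0212
```

```bash
python3 -c "
from h import *
tgt(55.5,.0547)"; python3 v.py 18 220 150 80 80
```

```text
tcp [0.5624 0.0584 0.0549] az -2.7747 tilt [ 0. -0. -1.] F [-0.4  2.6 -1. ] gw 0.0212 t 31.0 j [-0.36  0.55  0.19  1.97 -0.17  0.64  1.88]
yaw -0.0021 shift after yaw [-0.21  0.03  0.02] shift before yaw [-0.21  0.03  0.02]
now k 57.6 off 9.9 z 54.9
tcp [0.5624 0.0584 0.0549] az -2.7747 tilt [ 0. -0. -1.] F [-0.4  2.6 -1. ] gw 0.0212 t 31.0 j [-0.36  0.55  0.19  1.97 -0.17  0.64  1.88]
yaw 0.3319 shift after yaw [ 9.55 16.94 -0.72] shift before yaw [ 3.51 19.13 -0.72]
```

View pics/v18.png

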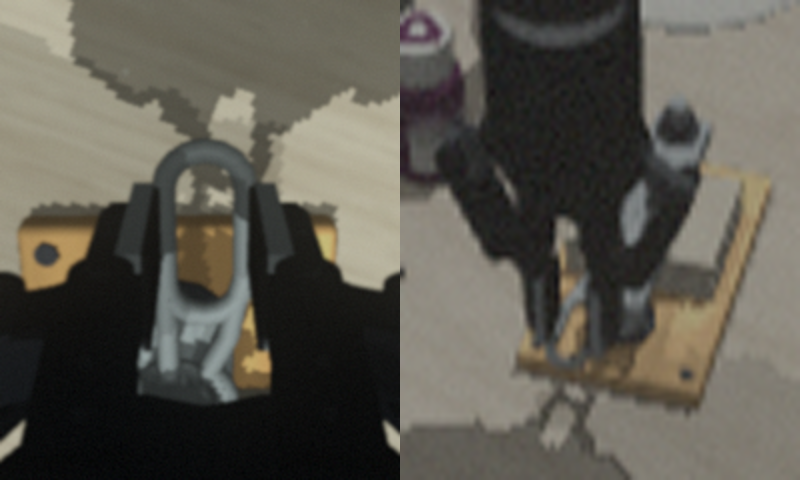

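Sprung over: the push force swung to a pull and faded to about 0.5 N. Now I let go and rise.

Request:
carry_out(
  series="0 0 0 0 0.2;0 0 0 0 0.35;0 0 0 0 0.5;0 0 0 0 0.5;0 0 0 0 0.5",
  grip_force=20,
)

```text
clock: 31.72
tcp_pos: [0.5623, 0.0582, 0.0549]
orientation: [0.573, -3.089, 0.0]
contact_force: [-0.9, -0.2, 0.7]
grip_width: 0.0424
```

Request:
carry_out(
  series="0 0 -1 0 0.5;0 0 -2 0 0.5;0 0 -5 0 0.5;0 0 -5 0 0.5;-3 0 -2 0 0.5;-3 0 0 0 0.5;0 0 0 0 0.5;0 0 0 0 0.5",
)

```text
clock: 32.72
tcp_pos: [0.6175, 0.0796, 0.2048]
orientation: [0.573, -3.088, 0.0]
contact_force: [0.3, 0.3, -0.7]
grip_width: 0.0428
```

```bash
python3 tri.py
python3 - <<'E'
from h import *
o=r.get_obs(); f=eyes.grab_frame('wrist'); save(f,'w19'); tgt(0,.2)
print(f['color'].shape)
for q in ['clip_large_eye','clip_large_tip','clip_large_hollow','pin_hole']:
    for m in spotter.mark_of(f,q)[:1]:
        X=atz(f,m['uv'],.05,o)[:2]-PIN; print(q,np.round(m['uv'],1),round(m['confidence'],2),'in pin frame mm',np.round(1000*np.array([X@U,X@N]),1))
E
```

```text
clip_large_eye ['wrist[282.2 138.4]', 'top[238.1 210.6]'] [0.565  0.0592 0.0779] [np.float64(0.2), np.float64(0.2)]
clip_large_tip ['wrist[276.2 239.9]']
clip_large_hollow ['wrist[273.  195.3]', 'scene[263.8 193.7]', 'top[236.2 189.1]'] [0.6225 0.0733 0.0447] [np.float64(3.0), np.float64(0.6), np.float64(3.2)]
[0.61753915 0.07959635 0.20480978] [ 0.29731     0.29424642 -0.70089321]
tcp [0.6183 0.0801 0.2049] az -2.7744 tilt [-0.  0. -1.] F [ 0.5  0.1 -0.2] gw 0.0424 t 33.375 j [-0.41  0.43  0.25  1.73 -0.12  0.99  1.82]
yaw -0.0018 shift after yaw [0.23 0.02 0.49] shift before yaw [0.23 0.02 0.49]
now k -2.3 off 10.0 z 204.9
(420, 560, 3)
clip_large_eye [282.7 136.3] 0.79 in pin frame mm [-53.9  10.2]
clip_large_tip [277.4 239.2] 0.72 in pin frame mm [46.1  4.8]
clip_large_hollow [273.  192.9] 0.82 in pin frame mm [-1.3  0.9]
pin_hole [274.1 194.5] 0.71 in pin frame mm [0.3 2. ]
```

View pics/w19.png

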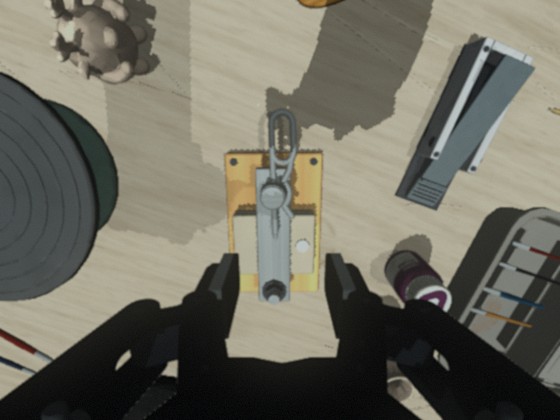

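Run:
```python
import cv2,numpy as np
a=cv2.imread('pics/w19.png')
A=cv2.resize(a[95:265,225:335],(388,600),interpolation=cv2.INTER_CUBIC)
from h import *
f=eyes.grab_frame('scene');save(f,'s19')
B=cv2.resize(f['color'][165:225,235:275],(400,600),interpolation=cv2.INTER_CUBIC)
cv2.imwrite('pics/v19.png',np.hstack([A,B]))
```

```text
Traceback (most recent call last):
ValueError: all the input arrays must have same number of dimensions, but the array at index 0 has 1 dimension(s) and the array at index 1 has 3 dimension(s)
```

Run:
```python
import cv2,numpy as np
a=cv2.imread('pics/w19.png');b=cv2.imread('pics/s19.png')
cv2.imwrite('pics/v19.png',np.hstack([cv2.resize(a[95:265,225:335],(388,600),interpolation=cv2.INTER_CUBIC),cv2.resize(b[165:225,235:275],(400,600),interpolation=cv2.INTER_CUBIC)]))
```

```text
(no output)
```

View pics/v19.png

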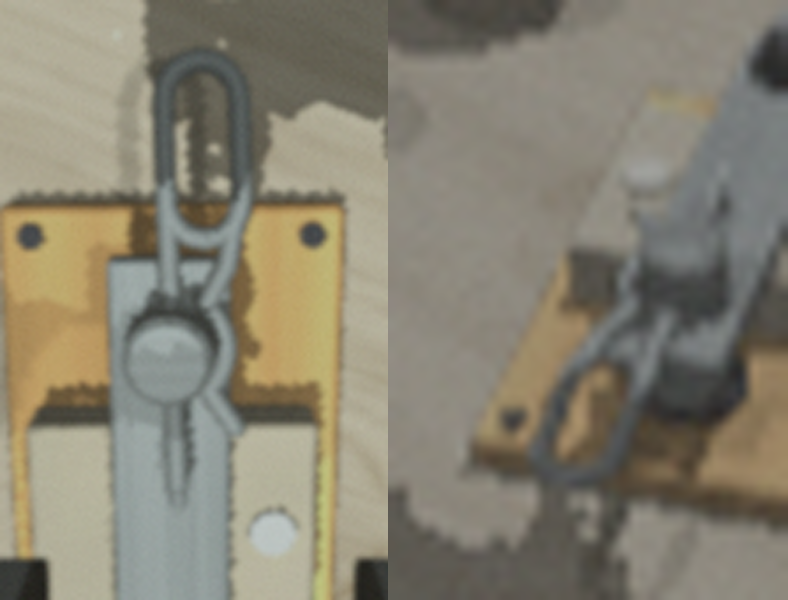

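```bash
python3 -c "
from h import *
print(r.get_obs()['clock']); print(r.hand_in())"
```

```text
33.625
the job is handed in; nothing more can be done
None
```

The mould clamp is locked with the larger R-clip, and the job was handed in at 33.6 s; no verdict came back.

**What I did**
- I pressed the left nest's thumb pad to its stop, reading 29 N there, and the eye rose out of the pocket.
- My first close took hold of the rocker floor (29.4 mm wide) instead of the wire, so I opened and regripped slightly higher, adjusting the height four times.
- The clip came out sloping. I levelled it by pressing its leg on top of the nest wall.
- I touched the pin's top with the leg to set the height. Then I pushed the leg through the hole until the bow sprang over, and let go.

**Last checks**
- **Close-up pictures:** the leg passes through the pin, with its tip showing behind it. The bow is closed round the pin, and the gripper is about 15 cm clear.
- **Wrist-camera estimate:** the hollow is about 1–2 mm short along the hole and 1 mm off across it. The eye is at −54, +10 mm in the pin's frame, against −52, +10 when home.

**Doubtful readings**
- Two-camera triangulation put the eye at 78 mm height and the hollow at 45 mm. The eye value cannot be right with the leg in the hole.
- The network's tip point read about 5 mm off sideways. The picture shows the leg straight, so I took both as detection errors.
- I checked that the bystanders and the smaller clip stayed put only by the route the arm took and what showed in the wrist pictures. I did not measure their positions again.

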